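# Clamp a gear unit in the run-in stand and start it

### The job

Lay the aluminium gear unit fully down in the nest of the grey run-in stand, swing the blue clamp arm over it against its stop, and turn the black knurled knob on the arm clockwise until it slips and clicks; give it one to three clicks, no more. Then, with the unit clamped, push the red start lever all the way over, away from the robot, let go, and leave the other things on the bench alone.

Things in the scene. Friction and masses are not known exactly. Their poses are not given: they have to be found in the camera images.
- gear_unit: The part to load: a loose aluminium block with a grey top plate, 96 x 48 mm and 34 mm high (0.25 kg), with a short steel shaft (10 mm thick, 14 mm long) on its +x end. Origin at the centre of the underside, x along its length, z up. Its flat 48 mm wide sides are the place to grip. It may lie in the nest either way round.
- stand: Fixed grey run-in stand, base 140 (x) x 270 mm (y, from -155 to +115), top at z = 16 mm. Origin on the bench under the nest centre; x away from the robot at yaw 0, y to the left.
- nest (a point): Centre of the nest floor, 20 mm above the bench; axes as the stand's. The gear unit lies here with its length along x (either way round). Four L-shaped steel corner stops, 6 mm high, leave 103 x 56 mm for the 96 x 48 mm unit. Between the corners the sides are open for fingers; the open length is 42 mm to either side of the middle.
- pivot (a point): On the vertical axis of the clamp arm, 80 mm to the stand's +y side of the nest, 74 mm above the bench.
- clamp_arm (a joint): Angle of the blue clamp arm about the pivot: 0 = closed against its stop, pointing along the stand's -y with the knob over the nest centre; it grows counter-clockwise seen from above, so that near 1.57 it points along the stand's +x. Range 0 to 1.9 rad; it stays where it is left (friction 0.2 Nm). The arm is 20 mm wide, underside 74 mm and top 88 mm above the bench.
- clamp_post (a point): Orange upright handle post at the arm's free end, 132 mm from the pivot: 14 mm thick, from 88 to 126 mm above the bench. This point is on its axis, 110 mm above the bench.
- knob_grip (a point): On the vertical axis of the black knurled knob, 80 mm from the pivot on the arm, at the middle of the grip, 112 mm above the bench. The knob is 36 mm thick, from 98 to 124 mm above the bench. A steel collar 33 mm thick (red mark) sits right below it.
- screw (a joint): Turning of the screw and its steel collar in the arm, clockwise seen from above, rad, 0 to 4.2. Tightening (clockwise) lowers the round pressure foot below the arm by 3.18 mm per rad. The foot meets the seated unit's top at about 1.9 rad; the screw starts between 0 and 0.9.
- foot_face (a point): Centre of the underside of the round pressure foot, 60 mm above the bench at screw = 0; the top of a seated unit is 54 mm above the bench.
- foot: The round pressure foot, 26 mm wide, rubber-faced, under the arm's knob; origin as foot_face. It slides down with the screw and does not turn.
- slip (a joint): Turning of the knob relative to the screw collar below it, clockwise, rad, 0 at the start. The knob drives the collar until the foot presses on the unit; then the collar stands still and the knob slips over a detent (about 0.07 to 0.09 Nm): a click each 0.52 rad (30 degrees), the first as it passes 0.26. One to three clicks are wanted: slip between 0.4 and 1.75.
- start (a joint): Red start lever: 0 = off, leaning towards the stand's -x; 1.0 rad = on, leaning to +x. It stays where it is left.
- start_tip (a point): Tip of the red start lever, a red ball 26 mm thick (this point is its centre, about 91 mm above the bench at either end of the swing), on a lever 60 mm long on a block 50 mm wide on the stand 125 mm to the -y side of the nest. At 0 the tip lies about 30 mm to the -x side of its pivot, at 1.0 as far to the +x side.
- blower: Bystander: dark blue rubber hand blower with an upright nozzle, 51 mm wide, 116 mm high.
- blue_canister: Bystander: blue cage tub, 66 mm wide, 58 mm high.
- dial_gauge: Bystander: round steel dial gauge lying on its back, 70 x 49 x 12 mm.
- oil_block: Bystander: black block of oil cups with coloured lids, 32 x 98 x 23 mm.
- small_hammer: Bystander: small hammer with a brass head lying on the bench, 38 x 149 x 12 mm.
- spool: Bystander: wooden spool of thread, 28 mm wide, 30 mm high.

How it is judged:
On the way, in this order (a step that is already met when the one before it is completed fails the run):
1. the gear unit lies in the nest, with the clamp arm still open (horizontal distance between gear_unit and nest below 0.006 m and z of gear_unit in the frame of nest below 0.002 m and angle between the x axis of gear_unit and the x axis of nest, either way round below 0.12 rad and angle between gear_unit's own z axis and vertical below 0.04 rad and value of joint clamp_arm above 0.5 rad), for 0.2 s.
2. the clamp arm is swung over the unit against its stop, the start lever still off (value of joint clamp_arm below 0.1 rad and value of joint start below 0.3 rad), for 0.2 s.
3. the knob has slipped and clicked with the foot pressing on the unit, the start lever still off (value of joint slip above 0.4 rad and contact force between foot and gear_unit above 3 N and value of joint start below 0.3 rad), for 0.1 s.
At the end, for the whole second after the job is handed in: Gear unit flat and still in the nest (6 mm, 0.12 rad, either way round, under 2 mm above its floor); clamp arm closed (under 0.1 rad); knob slipped 0.4 to 1.75 rad (one to three clicks), foot pressing on the unit with over 3 N; start lever over beyond 0.85 rad (horizontal distance between gear_unit and nest below 0.006 m and z of gear_unit in the frame of nest below 0.002 m and angle between the x axis of gear_unit and the x axis of nest, either way round below 0.12 rad and angle between gear_unit's own z axis and vertical below 0.04 rad and value of joint clamp_arm below 0.1 rad and value of joint slip between 0.4 and 1.75 rad and contact force between foot and gear_unit above 3 N and value of joint start above 0.85 rad and linear speed of gear_unit below 0.01 m/s); the robot touches nothing.
It fails at once if the knob is turned on beyond three clicks (value of joint slip above 1.82 rad).
It fails at once if a bystander is pushed more than 30 mm (distance of any of blower, blue_canister, dial_gauge, oil_block, small_hammer, spool from where it was at the start of the episode above 0.03 m).
It also fails if it takes over 72 s, if anything falls off the work surface, if the arm or the gripper's body presses on something with over 40 N, if the wrist force passes 120 N, or if a joint passes its speed limit or range.

### The arm

A 6-joint arm with a two-finger parallel gripper is mounted at the origin on a cart in front of the work surface, level with it; the furniture and walls round the work are solid. World frame = base frame: x ahead of the robot, y to its left, z up, the work surface at z = 0. Lengths are in m, angles in rad, forces in N, time in s.
With the tool pointing down it reaches from about 0.325 to 0.775 m from the base axis. Payload 9.3 kg.
Tool frame: the origin (TCP) lies at the very end of the fingers, on their centre line; the grasp point (between the pads) lies env.grip_point_offset behind it (env.grip_point_offset is the distance from the TCP to the grasp point, in m); x points along the fingers, y is the direction in which the jaws open and shut, and the axes are right-handed (so a half turn about x gives the same grasp; the last joint's range is limited). The gripper opens to 85 mm and grips with 20 to 120 N. Pads are 22 mm wide; open, the fingers measure 114 mm over their backs; the gripper's body (76 mm by 85 mm) begins 54 mm behind the grasp point. The pads swing forward as they close: fully open they stand 13 mm farther back than shut.
Start: joints at [-1.453, 0.259, 0.021, 1.334, 0, 1.418], TCP at [0.147, -0.53, 0.231] pointing down, gripper open.
Joint ranges: [-3.04, 3.04], [-0.91, 1.82], [-1.04, 1.36], [-1.92, 1.95], [-1.52, 1.45], [-3.14, 3.14]. Speed limits (rad/s): [2.22, 2.22, 2.79, 3.14, 3.14, 3.14].

### API

Orientations are given as a rotation vector (axis times angle).
In Python, from workcell import env gives the robot as it stands.
- The arm moves only by the tool apply_moves, never from a script. Its argument "plan" is a list of rows, each a list of 7 numbers: the opening, from 0 (shut) to 1 (fully open), then the shift along the world's x, y, z in mm, then the turn, a rotation vector about the world's x, y, z in rad. In form: [[jaw, dx, dy, dz, rx, ry, rz], ...]. A call has 1 to 5 rows; each row is the pose to reach, as a shift and turn from the pose commanded when the call began; what a row does not reach only later rows make up. A row lasts 1/12 s, in which the tool goes at most 41.7 mm and 7.16 degrees, less where a joint would pass 70% of its speed; a pose out of reach is approached as far as the arm can. A call with a gripper value outside its range is refused whole. The fingers move at their own pace and stop on an object; "squeeze" is the grip in N (left out, the last holds). Time passes only in rows, so rows that repeat a pose let the fingers close. It gives the time, the measured TCP pose, the force and the opening at its end, in the units of the state.
- env.read_state(): the state, without advancing time (a new reading comes with each control period).
- env.capture(name): name is "scene" or "top" or "wrist"; returns (picture, depth): 420x560x3 uint8, red, green, blue; 420x560 float32, m along the optical axis (not along the pixel's ray), 0 where there is no reading.
- env.get_calibration(name): a dict with "fovy" (degrees; the focal length in pixels is half the picture's height over the tangent of half this angle, whatever the lens; pixels are square), "cx", "cy" (the principal point, pixels), "world_to_cam" (4x4, takes a point from world to camera coordinates). Camera axes: x right, y down, z forward; pixel columns grow to the right and rows downward; lengths in m; the calibration is good to about 2 mm. A picture is of the moment at which its call begins: read the wrist's pose just before it. get_calibration takes no time and is no camera call; for the wrist camera it gives the pose at the moment of the call.
- env.job_done(): hands the job in, once; it reports no verdict.
Trained networks look in the newest picture that a camera, given by its name, has taken for a name from the list of things; names that differ only in an ending like _2 or _b are one class to them, and where a whole thing is asked for, a point or a joint stands for the part that bears it (a point fixed in the world has none). Each returns a list of dicts, best first, with "p" (0 to 1); they miss things now and then, are a little off and sometimes report something else, mostly with a low value. They report only what shows in the picture. A call takes as long as a camera call.
- env.recognise(camera, target): "at" ([x, y, z] in m, in world coordinates, good to about 4 mm: the middle of the surface that is visible of it).
- env.trace(camera, target): "mask" (420x560 bool, what is visible of it).
The state is a dict: "time": time; "joints": joint angles; "qvel": joint speeds; "joint_efforts": joint torques, N m; "tool_pos": TCP position; "tcp_rot": TCP orientation; "force": force on the tool from outside, world axes, zero at the start; "torque": the same for the moment, N m; "width": opening from 0.0 (shut) to 1.0 (fully open).
Only numpy, scipy, OpenCV 4.12 (cv2) and the standard library are available. Lean on these libraries where they do the work, as an engineer would, in place of code of your own. Each camera call takes 0.05 s, during which the arm holds its last target.

## Working session

There is one attempt and no reset: what is moved stays moved. The work goes in short steps, Python scripts to look and compute and a tool call to move; the robot and the scene stay as the last step left them, time stands still between calls to the robot, and variables do not carry over. Pictures are saved under pics/ and viewed, and the job is handed in when it is done.

Besides the shell and the picture viewer there is one more tool, called after "Emit:" as name(argument=value, ...) on one line, values as JSON. apply_moves: Moves the arm, as the interface text tells. Its arguments: {"type":"object","properties":{"plan":{"type":"array","items":{"type":"array","items":{"type":"number"}}},"squeeze":{"type":"number"}},"required":["plan"]}

```bash
mkdir -p pics; ls
cat > h.py <<'E'
import numpy as np, cv2
from workcell import env
def save(cam,name):
    im,d=env.capture(cam); cv2.imwrite(f'pics/{name}.png',im[:,:,::-1]); return im,d
def K(cam):
    c=env.get_calibration(cam); f=210/np.tan(np.radians(c['fovy'])/2); return f,c['cx'],c['cy'],np.array(c['world_to_cam'])
def back(cam,u,v,z,T=None):
    f,cx,cy,W=K(cam); 
    if T is not None: W=T
    p=np.stack([(u-cx)/f*z,(v-cy)/f*z,z,np.ones_like(z)],-1); return (p@np.linalg.inv(W).T)[...,:3]
def cloud(cam,d):
    v,u=np.mgrid[0:420,0:560]; return back(cam,u.astype(float),v.astype(float),d.astype(float))
def proj(cam,p):
    f,cx,cy,W=K(cam); q=W@np.append(p,1); return f*q[0]/q[2]+cx,f*q[1]/q[2]+cy
E
python3 - <<'E'
from h import *
s=env.read_state(); print({k:np.round(v,3) for k,v in s.items()}, env.grip_point_offset)
save('scene','s0'); save('top','t0')
for t in ['gear_unit','stand','clamp_arm','clamp_post','knob_grip','start_tip','blower','blue_canister','dial_gauge','oil_block','small_hammer','spool']:
    r=env.recognise('top',t); print(t,[(np.round(x['at'],3),round(x['p'],2)) for x in r[:2]])
print(env.read_state()['time'])
E
```

```text
pics
{'time': np.float64(0.0), 'joints': array([-1.453,  0.259,  0.021,  1.334, -0.   ,  1.418]), 'qvel': array([-0.   ,  0.001,  0.   ,  0.   ,  0.001,  0.001]), 'joint_efforts': array([-0.0000e+00, -5.5565e+01,  3.4452e+01,  1.3000e-02, -0.0000e+00,
       -0.0000e+00]), 'tool_pos': array([ 0.147, -0.53 ,  0.231]), 'tcp_rot': array([ 2.077,  0.284, -2.077]), 'force': array([-1.148,  0.683,  0.568]), 'torque': array([ 0.026, -0.011,  0.008]), 'width': np.float64(0.997)} 0.0187
gear_unit [(array([ 0.521, -0.206,  0.032]), 0.59)]
stand [(array([0.504, 0.177, 0.018]), 0.75), (array([ 0.612, -0.004,  0.047]), 0.49)]
clamp_arm [(array([0.527, 0.279, 0.087]), 0.7), (array([0.543, 0.287, 0.128]), 0.3)]
clamp_post [(array([0.527, 0.278, 0.088]), 0.97)]
knob_grip [(array([0.533, 0.278, 0.087]), 0.78), (array([0.724, 0.249, 0.017]), 0.61)]
start_tip [(array([0.513, 0.062, 0.094]), 0.49)]
blower [(array([ 0.612, -0.001,  0.048]), 0.75)]
blue_canister [(array([ 0.64 , -0.148,  0.047]), 0.86), (array([0.505, 0.178, 0.017]), 0.53)]
dial_gauge [(array([0.502, 0.178, 0.016]), 0.54), (array([ 0.429, -0.036,  0.014]), 0.45)]
oil_block [(array([0.724, 0.253, 0.017]), 0.75)]
small_hammer []
spool [(array([0.712, 0.336, 0.028]), 0.41)]
0.7
```

View pics/t0.png

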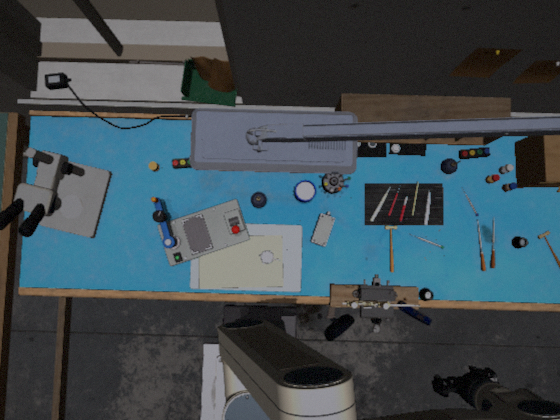

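View pics/s0.png

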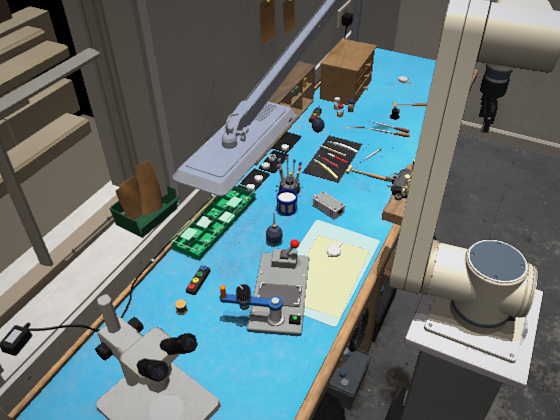

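Run:
```python
from h import *
im,d=env.capture('top'); np.savez('t0.npz',im=im,d=d)
P=cloud('top',d); np.save('P0.npy',P)
f,cx,cy,W=K('top'); print(f,np.linalg.inv(W).round(3))
c=im[180:280,130:360]; cv2.imwrite('pics/c0.png',cv2.resize(c,None,fx=3.4,fy=3.4,interpolation=cv2.INTER_CUBIC)[:,:,::-1])
for n,(u,v) in dict(nest=(198,235),piv=(168,243),knob=(159,216),post=(155,200),tip=(236,229),unit=(323,229),lamp=(275,150),lampfront=(275,168),bench=(285,200)).items(): print(n,P[v,u].round(3))
im,d=env.capture('scene');np.savez('s0.npz',im=im,d=d)
c=im[220:340,200:360]; cv2.imwrite('pics/c1.png',cv2.resize(c,None,fx=4.8,fy=4.8,interpolation=cv2.INTER_CUBIC)[:,:,::-1])
```

```text
443.8439695601449 [[ 0.03  -0.997  0.072  0.462]
 [-1.    -0.029  0.009 -0.047]
 [-0.007 -0.072 -0.997  1.431]
 [ 0.     0.     0.     1.   ]]
nest [0.493 0.187 0.018]
piv [0.465 0.263 0.097]
knob [0.543 0.286 0.128]
post [0.59  0.3   0.128]
tip [0.513 0.06  0.099]
unit [ 0.523 -0.208  0.042]
lamp [ 0.708 -0.05   0.319]
lampfront [ 0.665 -0.051  0.301]
bench [ 0.615 -0.087  0.006]
```

View pics/c0.png

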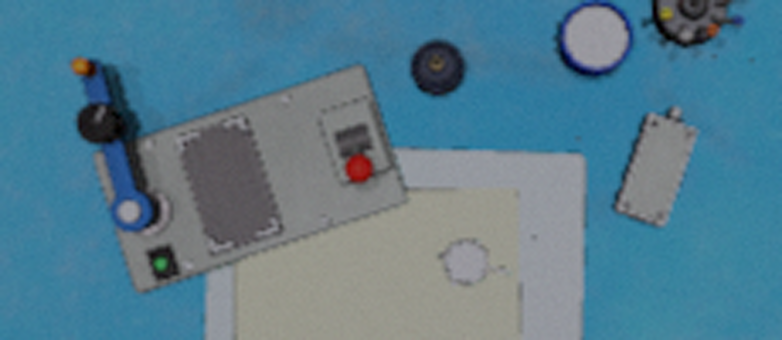

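View pics/c1.png

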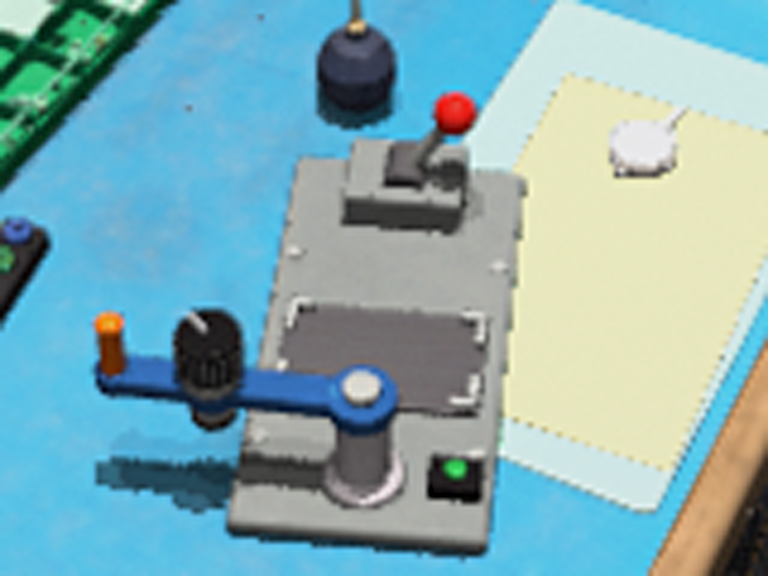

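Run:
```python
from h import *
z=np.load('t0.npz'); im=z['im']; P=np.load('P0.npy')
# unit
X,Y,Z=P[...,0],P[...,1],P[...,2]
m=(abs(X-.52)<.08)&(abs(Y+.208)<.08)&(Z>.03)&(Z<.06)
r=cv2.minAreaRect(P[m][:,:2].astype(np.float32)*1000); print('unit',r,np.median(Z[m]))
m=(Z>.012)&(Z<.03)&(X>.38)&(X<.65)&(Y<.35)&(Y>.02); 
n,l,s,c=cv2.connectedComponentsWithStats(m.astype(np.uint8),connectivity=4); i=1+np.argmax(s[1:,4]); m=l==i
print('stand',cv2.minAreaRect(P[m][:,:2].astype(np.float32)*1000),s[i], np.median(Z[m]))
# tip, post by colour
R,G,B=[im[...,k].astype(int) for k in range(3)]
for nm,q in dict(red=(R>150)&(G<70)&(abs(Y-.06)<.05),or_=(R>150)&(G<150)&(B<90)&(abs(Y-.29)<.05)&(X>.4)).items(): print(nm,q.sum(),np.median(P[q],0).round(4))
m=(Z>.09)&(Y>.2)&(Y<.36)&(X>.4)&(X<.65); print('arm',cv2.minAreaRect(P[m][:,:2].astype(np.float32)*1000))
k=(Z>.11)&m&(R<80)&(X<.57); print('knob',k.sum(),P[k].mean(0))
```

```text
unit ((525.5261840820312, -209.91513061523438), (48.55766677856445, 103.6695556640625), 71.54296875) 0.03504435375075765
stand ((504.2571105957031, 170.1782989501953), (139.94248962402344, 269.02972412109375), 20.23362922668457) [ 165  199   86   67 2823] 0.017866433412148774
red 15 [0.5123 0.0627 0.1021]
or_ 11 [0.7052 0.3306 0.0347]
arm ((527.8125, 283.1980895996094), (158.3055877685547, 35.682010650634766), 17.908817291259766)
knob 121 [0.54467283 0.28788984 0.12381071]
```

```bash
cat >> h.py <<'E'
from scipy.spatial.transform import Rotation as Ro
def cur():
    s=env.read_state(); R=Ro.from_rotvec(s['tcp_rot']); y=R.as_matrix()[:,1]; return np.array(s['tool_pos']),R,np.arctan2(y[1],y[0]),s
def to(pos,yaw):
    """print shift (mm) and yaw turn for tool-down target with jaw axis at yaw (mod pi)"""
    p,R,a,s=cur(); d=(yaw-a+np.pi/2)%np.pi-np.pi/2
    print('shift',(1000*(np.array(pos)-p)).round(1),'rz',round(d,3),'alt',round(d-np.sign(d)*np.pi,3),'yaw',round(a,3),'j',s['joints'].round(2),'xax',R.as_matrix()[:,0].round(3))
E
python3 - <<'E'
from h import *
print(cur()[1].as_matrix().round(3),cur()[2])
print(np.linalg.inv(K('wrist')[3]).round(3), K('wrist')[0])
to([.5255,-.21,.2],np.radians(71.5))
E
```

```text
[[ 0.     0.267 -0.964]
 [-0.    -0.964 -0.267]
 [-1.     0.    -0.   ]] -1.3000243684450874
[[ 0.268 -0.912 -0.31   0.228]
 [-0.964 -0.254 -0.085 -0.506]
 [-0.001  0.321 -0.947  0.375]
 [ 0.     0.     0.     1.   ]] 328.4273434958636
shift [378.4 320.  -31.3] rz -0.594 alt 2.548 yaw -1.3 j [-1.45  0.26  0.02  1.33  0.    1.42] xax [ 0. -0. -1.]
```

Emit:
apply_moves(plan=[[1,38,32,0,0,0,-0.1],[1,70,60,0,0,0,-0.2],[1,100,85,0,0,0,-0.3],[1,130,110,0,0,0,-0.4],[1,160,135,0,0,0,-0.5]])

```text
time: 1.22
tool_pos: [0.3074, -0.3942, 0.2314]
tcp_rot: [-2.097, 0.248, 2.097]
force: [0.9, -0.0, 0.3]
width: 0.996
```

Emit:
apply_moves(plan=[[1,30,25,0,0,0,-0.1],[1,60,50,0,0,0,-0.1],[1,90,75,-4,0,0,-0.1],[1,120,100,-8,0,0,-0.1],[1,150,125,-12,0,0,-0.1]])

```text
time: 1.63
tool_pos: [0.4576, -0.269, 0.2194]
tcp_rot: [-2.044, 0.34, 2.043]
force: [0.4, -0.0, -0.3]
width: 1.0
```

Emit:
apply_moves(plan=[[1,30,25,0,0,0,0],[1,60,50,0,0,0,0],[1,68,60,0,0,0,0],[1,68,60,0,0,0,0]])

```text
time: 1.97
tool_pos: [0.5261, -0.2082, 0.2188]
tcp_rot: [-2.045, 0.335, 2.045]
force: [-0.1, 0.5, 0.2]
width: 1.003
```

Run:
```python
from h import *
to([.5255,-.21,.2],np.radians(71.5)); print(env.read_state()['time'])
T=K('wrist')[3]
im,d=save('wrist','w1'); v,u=np.mgrid[0:420,0:560]
P=back('wrist',u.astype(float),v.astype(float),d.astype(float),T)
X,Y,Z=P[...,0],P[...,1],P[...,2]
m=(abs(X-.525)<.08)&(abs(Y+.21)<.08)&(Z>.03)&(Z<.045)
n,l,s,c=cv2.connectedComponentsWithStats(m.astype(np.uint8),connectivity=4); i=1+np.argmax(s[1:,4]); m=l==i
print(s[i],cv2.minAreaRect(P[m][:,:2].astype(np.float32)*1000),np.median(Z[m]))
np.savez('w1.npz',im=im,P=P)
print(env.recognise('wrist','gear_unit'))
```

```text
shift [ -0.6  -1.8 -18.8] rz 0.002 alt -3.139 yaw -1.896 j [-0.53  0.29  0.03  1.32  0.    2.94] xax [-0.     0.001 -1.   ]
1.9667
[ 255  134   49   91 4163] ((522.0950317382812, -206.6942596435547), (47.99660110473633, 96.08792114257812), 72.0301742553711) 0.035339126686572464
[{'at': [0.5294, -0.2149, 0.0369], 'p': 0.59}]
```

View pics/w1.png

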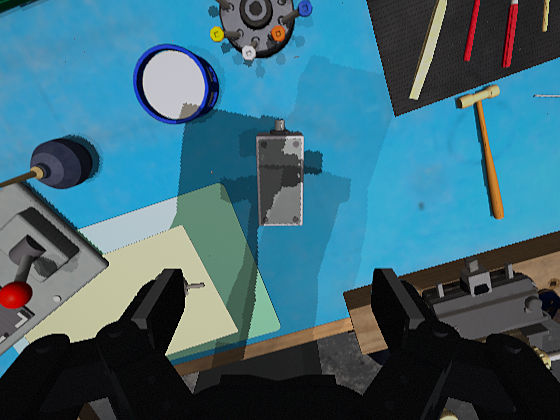

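Emit:
apply_moves(plan=[[1,-1,0,-5,0,0,0.12],[1,-2,0,-10,0,0,0.24],[1,-3,1,-15,0,0,0.36],[1,-4,1,-20,0,0,0.48],[1,-4,1.5,-20,0,0,0.6]])

```text
time: 2.48
tool_pos: [0.5188, -0.2103, 0.1986]
tcp_rot: [2.073, 0.287, -2.076]
force: [0.5, 0.3, 0.1]
width: 0.999
```

Emit:
apply_moves(plan=[[1,0,0,0,0,0,0.12],[1,0,0,0,0,0,0.24],[1,0,0,0,0,0,0.36],[1,0,0,-5,0,0,0.48],[1,0,0,-10,0,0,0.6]])

```text
time: 2.9
tool_pos: [0.5194, -0.2106, 0.1897]
tcp_rot: [1.701, 0.794, -1.7]
force: [-0.8, 0.4, -0.5]
width: 1.001
```

Emit:
apply_moves(plan=[[1,0,0,-5,0,0,0.12],[1,0,0,-10,0,0,0.24],[1,0,0,-15,0,0,0.36],[1,0,0,-20,0,0,0.48],[1,0,0,-30,0,0,0.6]])

```text
time: 3.32
tool_pos: [0.5196, -0.2108, 0.1601]
tcp_rot: [1.28, 1.16, -1.279]
force: [-1.1, 0.3, -0.0]
width: 0.997
```

Emit:
apply_moves(plan=[[1,0,0,0,0,0,0.12],[1,0,0,0,0,0,0.24],[1,0,0,0,0,0,0.36],[1,0,0,0,0,0,0.48],[1,0,0,0,0,0,0.6]])

```text
time: 3.73
tool_pos: [0.5192, -0.2106, 0.1595]
tcp_rot: [0.83, 1.406, -0.831]
force: [-0.7, 0.2, 0.2]
width: 1.0
```

Emit:
apply_moves(plan=[[1,0,0,0,0,0,0.12],[1,0,0,0,0,0,0.24],[1,0,0,0,0,0,0.36],[1,0,0,0,0,0,0.48],[1,0,0,0,0,0,0.6]])

```text
time: 4.15
tool_pos: [0.5192, -0.2106, 0.1596]
tcp_rot: [0.366, 1.539, -0.367]
force: [0.7, -0.7, -0.1]
width: 1.002
```

Emit:
apply_moves(plan=[[1,0,0,0,0,0,0.12],[1,0,0,0,0,0,0.155],[1,0,0,0,0,0,0.155]])

```text
time: 4.4
tool_pos: [0.5193, -0.2105, 0.1595]
tcp_rot: [0.248, 1.556, -0.249]
force: [0.0, 0.4, 0.5]
width: 0.999
```

Run:
```python
from h import *
to([.5221,-.2067,.008],np.radians(72.03)); print(env.read_state()['time'])
T=K('wrist')[3]
im,d=save('wrist','w2'); v,u=np.mgrid[0:420,0:560]
P=back('wrist',u.astype(float),v.astype(float),d.astype(float),T)
X,Y,Z=P[...,0],P[...,1],P[...,2]
m=(abs(X-.525)<.08)&(abs(Y+.21)<.08)&(Z>.03)&(Z<.045)
n,l,s,c=cv2.connectedComponentsWithStats(m.astype(np.uint8),connectivity=4); i=1+np.argmax(s[1:,4]); m=l==i
print(s[i],cv2.minAreaRect(P[m][:,:2].astype(np.float32)*1000),np.median(Z[m]))
```

```text
shift [   2.8    3.8 -151.5] rz 0.003 alt -3.139 yaw 1.254 j [-0.53  0.31 -0.1   1.17 -0.   -0.22] xax [ 0. -0. -1.]
4.4
[ 251  138   59  109 5955] ((522.1695556640625, -206.83865356445312), (48.07994079589844, 98.50051879882812), 72.11053466796875) 0.03531912047110125
```

View pics/w2.png

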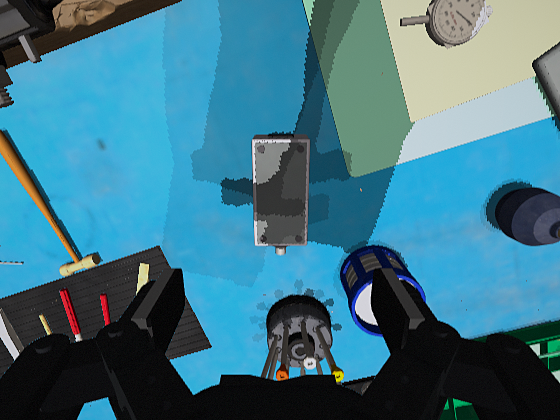

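Emit:
apply_moves(plan=[[1,3,4,-35,0,0,0],[1,3,4,-75,0,0,0],[1,3,4,-110,0,0,0],[1,3,4,-140,0,0,0],[1,3,4,-150,0,0,0]], squeeze=40)

```text
time: 4.87
tool_pos: [0.5207, -0.2046, 0.0055]
tcp_rot: [0.252, 1.562, -0.249]
force: [0.0, 0.9, 0.7]
width: 1.002
```

Emit:
apply_moves(plan=[[0.3,0,0,0,0,0,0],[0.3,0,0,0,0,0,0],[0.3,0,0,0,0,0,0],[0.3,0,0,0,0,0,0],[0.3,0,0,0,0,0,0]])

```text
time: 5.28
tool_pos: [0.5245, -0.2061, 0.0115]
tcp_rot: [0.247, 1.553, -0.249]
force: [-1.2, -1.3, 7.4]
width: 0.552
```

Emit:
apply_moves(plan=[[0.3,0,0,20,0,0,0],[0.3,0,0,60,0,0,0],[0.3,0,0,100,0,0,0],[0.3,0,0,125,0,0,0],[0.3,0,0,125,0,0,0]])

```text
time: 5.7
tool_pos: [0.5257, -0.2063, 0.1412]
tcp_rot: [0.245, 1.547, -0.25]
force: [0.3, -1.1, -2.1]
width: 0.557
```

Run:
```python
from h import *
to([.497-.05,.189,.138],np.radians(110)); print(env.read_state()['time'],env.read_state()['force'])
T=K('wrist')[3]
im,d=save('wrist','w3'); v,u=np.mgrid[0:420,0:560]
P=back('wrist',u.astype(float),v.astype(float),d.astype(float),T)
tp=cur()[0]; P-=tp
X,Y,Z=P[...,0],P[...,1],P[...,2]
m=(abs(X)<.08)&(abs(Y)<.08)&(Z>.01)&(Z<.045)
n,l,s,c=cv2.connectedComponentsWithStats(m.astype(np.uint8),connectivity=4); i=1+np.argmax(s[1:,4]); m=l==i
print(s[i],cv2.minAreaRect(P[m][:,:2].astype(np.float32)*1000),np.percentile(Z[m],[5,50,95]))
```

```text
shift [-78.7 395.3  -3.2] rz 0.665 alt -2.477 yaw 1.255 j [-0.52  0.32 -0.13  1.11  0.   -0.21] xax [ 0.009 -0.005 -1.   ]
5.7 [ 0.30720242 -1.14425593 -2.06558592]
[  181   168   194   212 26586] ((2.9006614685058594, 2.9468612670898438), (72.16486358642578, 112.5645980834961), 87.35791778564453) [0.02041708 0.02677724 0.03739624]
```

View pics/w3.png

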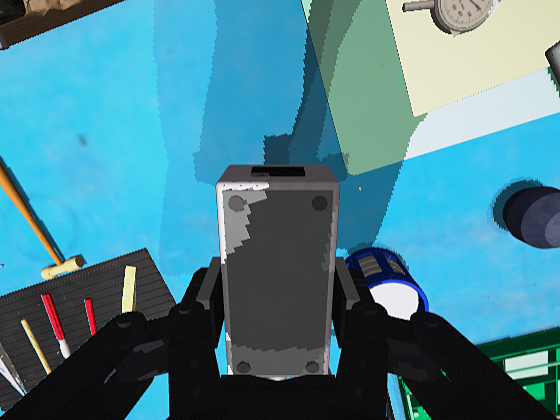

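Emit:
apply_moves(plan=[[0.3,0,25,25,0,0,0],[0.3,0,60,45,0,0,0],[0.3,0,95,65,0,0,0],[0.3,0,130,80,0,0,0],[0.3,0,165,80,0,0,0]])

```text
time: 6.17
tool_pos: [0.5238, -0.0388, 0.2166]
tcp_rot: [0.248, 1.553, -0.248]
force: [1.0, -0.2, -1.6]
width: 0.554
```

Emit:
apply_moves(plan=[[0.3,5,30,0,0,0,0],[0.3,10,60,0,0,0,0],[0.3,10,75,0,0,0,0],[0.3,10,75,0,0,0,0],[0.3,10,75,0,0,0,0]])

```text
time: 6.58
tool_pos: [0.5329, 0.0356, 0.2135]
tcp_rot: [0.246, 1.558, -0.247]
force: [0.3, -0.7, -2.4]
width: 0.554
```

Run:
```python
from h import *
print(cur()[0],cur()[2],cur()[3]['joints'].round(2),cur()[3]['time'])
T=K('wrist')[3]; np.save('T4.npy',T)
im,d=save('wrist','w4'); v,u=np.mgrid[0:420,0:560]
P=back('wrist',u.astype(float),v.astype(float),d.astype(float),T)
np.savez('w4.npz',im=im,P=P,d=d)
X,Y,Z=P[...,0],P[...,1],P[...,2]
m=(Z>.011)&(Z<.03)&(X>.38)&(X<.65)&(Y<.35)&(Y>.02)
print('stand',cv2.minAreaRect(P[m][:,:2].astype(np.float32)*1000))
```

```text
[0.53286258 0.03560805 0.21354061] 1.2569858433759948 [-0.09  0.24 -0.05  1.28 -0.    0.22] 6.5833
stand ((502.1500244140625, 173.1628875732422), (139.36685180664062, 269.2374267578125), 20.22213363647461)
```

View pics/w4.png

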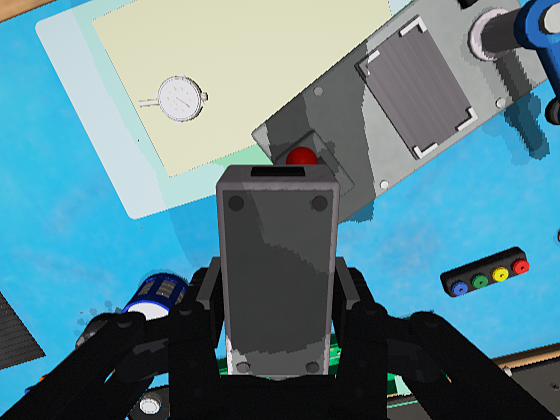

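Run:
```python
from h import *
z=np.load('w4.npz'); im,P=z['im'],z['P']
X,Y,Z=P[...,0],P[...,1],P[...,2]
c=im[0:200,300:560]; cv2.imwrite('pics/c4.png',cv2.resize(c,None,fx=3,fy=3,interpolation=cv2.INTER_CUBIC)[:,:,::-1])
print(im[90,420],im[150,350],im[60,400],im[110,360], P[90,420])
for yaw in [np.radians(20.22)]:
    c,s=np.cos(yaw),np.sin(yaw); o=np.array([.5022,.1732])+20e-3*np.array([-s,c]); print('nest',o)
    dx,dy=X-o[0],Y-o[1]; a=c*dx+s*dy; b=-s*dx+c*dy
    g=im.astype(int).mean(-1); 
    # corner stops: z>23mm
    m=(abs(a)<.07)&(abs(b)<.04)&(Z>.0235)&(Z<.035)
    print(m.sum(),a[m].min(),a[m].max(),b[m].min(),b[m].max())
    w=m; print('L rect',cv2.minAreaRect(P[w][:,:2].astype(np.float32)*1000))
    f=(abs(a)<.07)&(abs(b)<.04)&(Z>.0185)&(Z<.0225); print('floor',cv2.minAreaRect(P[f][:,:2].astype(np.float32)*1000),np.median(Z[f]))
    print('tops',np.median(Z[(abs(a)<.07)&(abs(b)>.05)&(abs(b)<.06)&(Z>0.01)&(Z<.03)]))
```

```text
[115 109 112] [95 96 94] [117 110 114] [94 96 96] [0.49513777 0.1948656  0.02084919]
nest [0.49528748 0.19196745]
803 -0.05631712205119007 0.05683197376717345 -0.03300273435016607 0.03314060535381162
L rect ((495.52630615234375, 192.09959411621094), (113.1518783569336, 66.13716125488281), 20.252498626708984)
floor ((494.95294189453125, 192.48193359375), (131.25796508789062, 78.39439392089844), 20.408803939819336) 0.020856867403075352
tops 0.01689147463945545
```

View pics/c4.png

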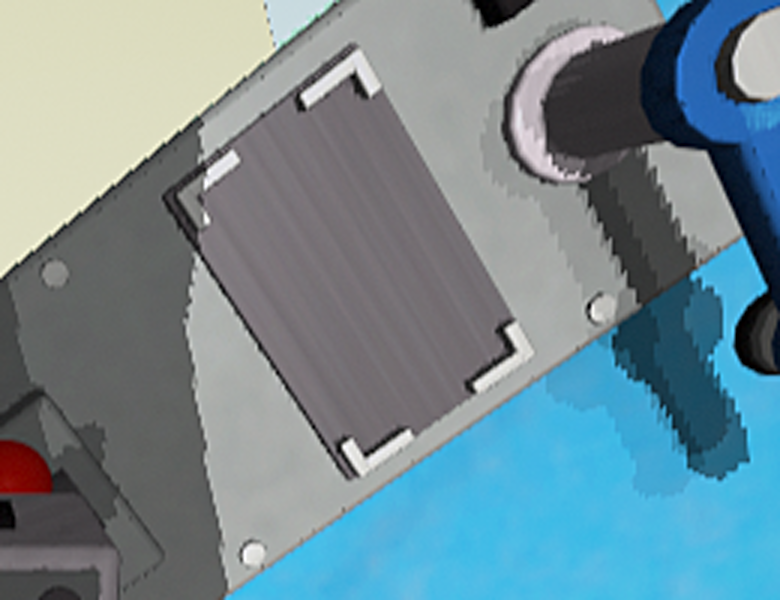

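Run:
```python
from h import *
z=np.load('w4.npz'); im,P=z['im'],z['P']
tp,R,yaw,s=cur(); Q=(P-tp)@R.as_matrix()  # tool coords
x,y,zz=Q[...,0],Q[...,1],Q[...,2]
print(Q[280,280],Q[200,235],Q[200,320],Q[360,280],Q[360,325])
zt=np.median(x[200:340,250:300]); print('top x',zt)
m=(abs(x-zt)<.0025); m[:165]=0; m[:,:215]=0; m[:,340:]=0; m[378:]=0
for c in range(-20,21,8):
    k=m&(abs(y-c/1000)<.002); print(c,zz[k].min(),zz[k].max(),np.median(x[k]))
for v in (220,235): 
    k=m[v]; print('y',y[v][k].min(),y[v][k].max())
to([.4955-.0,.1921,.1],.3534+np.pi/2)
```

```text
[-0.0246122   0.00357795 -0.00922843] [-0.02499805 -0.01361644 -0.04419404] [-0.02543139  0.01854504 -0.0443693 ] [-0.02342629  0.00375376  0.03363677] [-0.02204124  0.02469848  0.03497365]
top x -0.023849402307812448
-20 -0.051202723064749316 0.04326415038533988 -0.02302661523495375
-12 -0.051130315420867364 0.04185916474883417 -0.023860598972550752
-4 -0.051202847182789696 0.04460381699315889 -0.023783416773618907
4 -0.05125107654968922 0.04481033802899966 -0.02378899374600152
12 -0.051207561167871105 0.04424043251159846 -0.02383598197019633
20 -0.05123939444602949 0.04217903922074338 -0.023906671674866174
y -0.020995792099586814 0.026207400639368217
y -0.021048896424823334 0.026113561712924217
shift [ -37.5  157.3 -113.7] rz 0.668 alt -2.473 yaw 1.256 j [-0.09  0.24 -0.05  1.28 -0.    0.22] xax [-0.001 -0.    -1.   ]
```

Run:
```python
from h import *
for it in range(2):
    T=K('wrist')[3]; tp,R,yaw,s=cur()
    im,d=env.capture('wrist'); v,u=np.mgrid[0:420,0:560]
    P=back('wrist',u.astype(float),v.astype(float),d.astype(float),T)
    Q=(P-tp)@R.as_matrix(); x,y,zz=Q[...,0],Q[...,1],Q[...,2]
    print(tp,np.linalg.norm(np.linalg.inv(T)[:3,3]-tp), ((np.linalg.inv(T)[:3,3]-tp)@R.as_matrix()).round(4))
    zt=np.median(x[200:340,250:300])
    m=(abs(x-zt)<.0025); m[:165]=0; m[:,:215]=0; m[:,340:]=0; m[378:]=0
    k=m&(abs(y)<.01); print('z',zz[k].min(),zz[k].max())
    for vv in (220,235): k=m[vv]; print('y',y[vv][k].min(),y[vv][k].max())
    X,Y,Z=P[...,0],P[...,1],P[...,2]
    o=(.4955,.1921);c,s_=np.cos(.3534),np.sin(.3534);dx,dy=X-o[0],Y-o[1]; a=c*dx+s_*dy; b=-s_*dx+c*dy
    m=(abs(a)<.07)&(abs(b)<.04)&(Z>.0235)&(Z<.035)
    print('L rect',cv2.minAreaRect(P[m][:,:2].astype(np.float32)*1000))
```

```text
[0.53298097 0.03480791 0.21365074] 0.16548095747752253 [-0.1435  0.0017 -0.0824]
z -0.05089566506150432 0.04536335680782576
y -0.02188770462863885 0.02514343513378793
y -0.021715570786143994 0.02516773818385275
L rect ((495.6891784667969, 192.1427459716797), (113.47037506103516, 66.2155990600586), 20.248476028442383)
[0.53307205 0.03429123 0.21377627] 0.16547809426762816 [-0.1435  0.0017 -0.0824]
z -0.05091430353565525 0.04534984982677536
y -0.02185993693135947 0.025461057350966314
y -0.02176402487665998 0.02530862199409186
L rect ((495.5084533691406, 192.27955627441406), (113.13419342041016, 66.24762725830078), 20.286897659301758)
```

Emit:
apply_moves(plan=[[0.3,-8,35,-5,0,0,0.12],[0.3,-16,70,-10,0,0,0.24],[0.3,-24,105,-20,0,0,0.36],[0.3,-32,135,-40,0,0,0.48],[0.3,-35,158,-60,0,0,0.6]])

```text
time: 7.15
tool_pos: [0.4979, 0.1939, 0.1542]
tcp_rot: [-0.227, 1.558, 0.227]
force: [0.9, -0.5, -2.4]
width: 0.554
```

Emit:
apply_moves(plan=[[0.3,0,0,-20,0,0,0.07],[0.3,0,0,-50,0,0,0.07],[0.3,0,0,-70,0,0,0.07],[0.3,0,0,-70,0,0,0.07],[0.3,0,0,-70,0,0,0.07]])

```text
time: 7.57
tool_pos: [0.4981, 0.1919, 0.0839]
tcp_rot: [-0.277, 1.555, 0.277]
force: [-0.1, -1.2, -1.4]
width: 0.555
```

```bash
cat > hand.py <<'E'
from h import *
import sys
T=K('wrist')[3]; tp,R,yaw,s=cur()
im,d=save('wrist',sys.argv[1]); v,u=np.mgrid[0:420,0:560]
P=back('wrist',u.astype(float),v.astype(float),d.astype(float),T)
Q=(P-tp)@R.as_matrix(); x,y,zz=Q[...,0],Q[...,1],Q[...,2]
zt=np.median(x[200:340,250:300])
m=(abs(x-zt)<.0025); m[:165]=0; m[:,:215]=0; m[:,340:]=0; m[378:]=0
k=m&(abs(y)<.01); print('z',zz[k].min(),zz[k].max(),'topx',zt)
for vv in (220,235): k=m[vv]; print('y',y[vv][k].min(),y[vv][k].max())
print(tp,yaw,s['force'],s['time'])
to([.4978,.1922,.0305],.3534+np.pi/2)
E
python3 hand.py w5
```

```text
z -0.04998165495384125 0.04649115057168195 topx -0.024028016713782373
y -0.022267029234395243 0.024819701374255636
y -0.022429473466154568 0.024732763734940735
[0.49813428 0.19193131 0.08389276] 1.9235541072771296 [-0.13130749 -1.22534927 -1.39767068] 7.5667
shift [ -1.2   0.  -54.5] rz 0.001 alt -3.141 yaw 1.924 j [ 0.21  0.32 -0.28  0.97 -0.   -0.14] xax [ 0.  0. -1.]
```

View pics/w5.png

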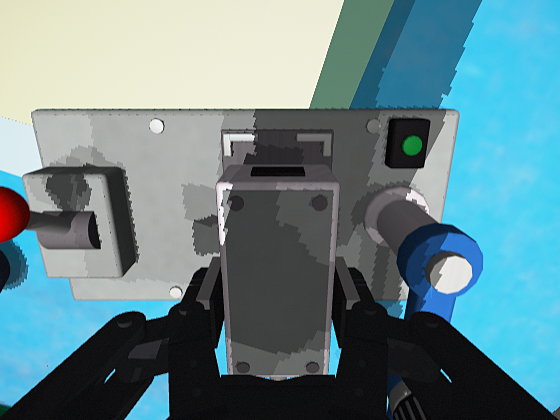

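Run:
```python
from h import *
res=[]
for it in range(3):
    T=K('wrist')[3]; tp,R,yaw,s=cur()
    im,d=env.capture('wrist'); v,u=np.mgrid[0:420,0:560]
    P=back('wrist',u.astype(float),v.astype(float),d.astype(float),T)
    Q=(P-tp)@R.as_matrix(); x,y,zz=Q[...,0],Q[...,1],Q[...,2]
    Z=P[...,2]
    m=(Z>.0235)&(Z<.032)&(abs(y)<.045)&(zz<-.035); m[165:]=0
    print(tp.round(4),m.sum(),'L y',y[m].min(),y[m].max(),'mid',(y[m].min()+y[m].max())/2,'outer z',zz[m].min())
    zt=np.median(x[200:340,250:300]); k=(abs(x-zt)<.0025); k[:165]=0;k[:,:215]=0;k[:,340:]=0;k[378:]=0
    q=k&(abs(y)<.01); print(' unit z',zz[q].min(),zz[q].max(), 'y',y[225][k[225]].min(),y[225][k[225]].max())
```

```text
[0.499  0.1922 0.085 ] 884 L y -0.032018825133496194 0.0339846428047564 mid 0.0009829088356301044 outer z -0.059884901892261595
 unit z -0.049984358421859616 0.046331076151952366 y -0.022446369713006478 0.02432698093873045
[0.4994 0.1924 0.0856] 885 L y -0.03211588488051864 0.03396158467653284 mid 0.0009228498980070991 outer z -0.06049735761478749
 unit z -0.04994542165506578 0.04661485509760019 y -0.02195277813503093 0.024912821235221982
[0.4995 0.1925 0.0859] 870 L y -0.032099947771810605 0.03394157495466054 mid 0.0009208135914249675 outer z -0.060603685497337724
 unit z -0.04989624707753984 0.0465810709646712 y -0.02259032129341257 0.025028346606819685
```

Emit:
apply_moves(plan=[[0.3,-2,-0.8,-15,0,0,0],[0.3,-2,-0.8,-30,0,0,0],[0.3,-2,-0.8,-40,0,0,0],[0.3,-2,-0.8,-46,0,0,0],[0.3,-2,-0.8,-46,0,0,0]])

```text
time: 8.18
tool_pos: [0.4961, 0.192, 0.0377]
tcp_rot: [-0.278, 1.554, 0.278]
force: [-0.9, -0.7, -2.4]
width: 0.552
```

Emit:
apply_moves(plan=[[0.3,0,0,-3,0,0,0],[0.3,0,0,-6,0,0,0],[0.3,0,0,-8,0,0,0],[0.3,0,0,-8,0,0,0]])

```text
time: 8.52
tool_pos: [0.4968, 0.1922, 0.0315]
tcp_rot: [-0.278, 1.551, 0.278]
force: [-3.1, -0.9, 7.5]
width: 0.551
```

```bash
python3 hand.py w6
```

```text
z -0.049937782305982246 0.046262992474805545 topx -0.024017399410440912
y -0.02213333758485512 0.024781959898766363
y -0.0222632930186889 0.024886709099000818
[0.49682392 0.19220783 0.03154573] 1.9250884885478008 [-3.12593973 -0.92661456  7.52983098] 8.5167
shift [ 1.  0. -1.] rz -0.001 alt 3.141 yaw 1.925 j [ 0.21  0.37 -0.37  0.83 -0.   -0.14] xax [ 0.002  0.    -1.   ]
```

View pics/w6.png

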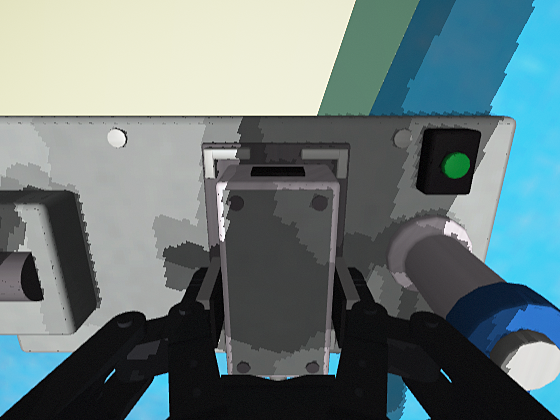

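Emit:
apply_moves(plan=[[0.8,0,0,0,0,0,0],[0.8,0,0,0,0,0,0],[0.8,0,0,0,0,0,0],[0.8,0,0,0,0,0,0],[0.8,0,0,5,0,0,0]])

```text
time: 8.98
tool_pos: [0.4972, 0.1879, 0.0339]
tcp_rot: [-0.282, 1.555, 0.269]
force: [0.6, -1.4, -0.0]
width: 0.799
```

Emit:
apply_moves(plan=[[0.8,0,0,10,0,0,0],[0.8,0,0,40,0,0,0],[0.8,0,0,80,0,0,0],[0.8,0,0,120,0,0,0],[0.8,0,0,140,0,0,0]])

```text
time: 9.4
tool_pos: [0.4975, 0.1926, 0.1805]
tcp_rot: [-0.278, 1.547, 0.278]
force: [1.4, 1.1, -0.3]
width: 0.802
```

Emit:
apply_moves(plan=[[0.8,30,15,0,0,0,0],[0.8,60,20,0,0,0,0],[0.8,60,20,0,0,0,0]])

```text
time: 9.65
tool_pos: [0.5606, 0.2131, 0.1758]
tcp_rot: [-0.278, 1.549, 0.278]
force: [-2.2, -0.6, -0.7]
width: 0.8
```

```bash
cat > look.py <<'E'
from h import *
import sys
T=K('wrist')[3]; tp,R,yaw,s=cur()
im,d=save('wrist',sys.argv[1]); v,u=np.mgrid[0:420,0:560]
P=back('wrist',u.astype(float),v.astype(float),d.astype(float),T)
X,Y,Z=P[...,0],P[...,1],P[...,2]
np.savez(sys.argv[1]+'.npz',im=im,P=P)
o=(.4952,.1915);c,s_=np.cos(.3534),np.sin(.3534);dx,dy=X-o[0],Y-o[1]; a=c*dx+s_*dy; b=-s_*dx+c*dy
def rect(m): 
    q=np.stack([a[m],b[m]],-1).astype(np.float32)*1000; return cv2.minAreaRect(q)
m=(abs(a)<.07)&(abs(b)<.04)&(Z>.0235)&(Z<.031); print('L',rect(m),m.sum())
m=(abs(a)<.06)&(abs(b)<.04)&(Z>.049)&(Z<.06); print('unit',rect(m),m.sum(),np.percentile(Z[m],[5,50,95]))
if m.sum()>100:
    A=np.c_[a[m],b[m],np.ones(m.sum())]; print('plane',np.linalg.lstsq(A,Z[m],rcond=None)[0])
print(tp,yaw,s['time'],s['joints'].round(2))
E
python3 look.py w7
```

```text
L ((0.8684501647949219, 0.5293540954589844), (113.15805053710938, 65.97441101074219), 0.05478909611701965) 792
unit ((1.7820777893066406, 1.4718914031982422), (48.070709228515625, 99.08214569091797), 89.99898529052734) 7953 [0.0538172  0.05539372 0.05662942]
plane [-0.00108456  0.00098182  0.05531175]
[0.56063759 0.21313854 0.17580045] 1.9251122118350232 9.65 [ 0.22  0.36  0.03  1.23  0.   -0.13]
```

View pics/w7.png

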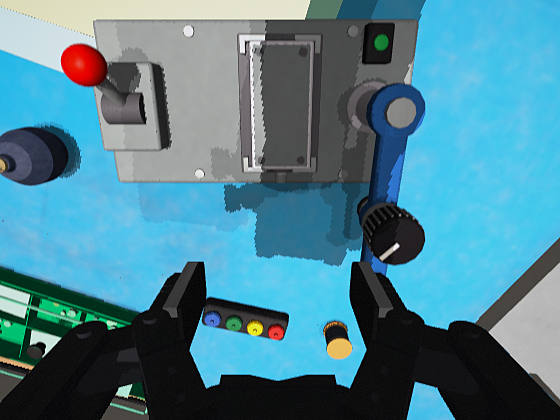

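Run:
```python
from h import *
z=np.load('w7.npz'); im,P=z['im'],z['P']; X,Y,Z=P[...,0],P[...,1],P[...,2]
m=(Z>.122)&(Z<.128)&(X>.45)&(X<.6)&(Y>.22)&(Y<.35); m[270:]=0
print('knob',m.sum(),cv2.minEnclosingCircle(P[m][:,:2].astype(np.float32)*1000))
m=(Z>.084)&(Z<.093)&(X>.44)&(X<.6)&(Y>.22)&(Y<.35); m[270:]=0; print('arm',m.sum(),cv2.minAreaRect(P[m][:,:2].astype(np.float32)*1000))
m=(Z>.093)&(Z<.11)&(X>.43)&(X<.5)&(Y>.22)&(Y<.35); m[150:]=0; print('cap',m.sum(),cv2.minEnclosingCircle(P[m][:,:2].astype(np.float32)*1000),np.median(Z[m]))
im,d=save('top','t1'); Pt=cloud('top',d)
for cam in ['top','scene']:
    if cam=='scene': save('scene','s1')
    for t in ['clamp_post','knob_grip']: print(cam,t,[(np.round(r['at'],4),round(r['p'],2)) for r in env.recognise(cam,t)[:2]])
m=(Pt[...,2]>.118)&(Pt[...,2]<.135)&(abs(Pt[...,0]-.59)<.02)&(abs(Pt[...,1]-.3)<.03); print('post top',Pt[m].round(3))
```

```text
knob 2071 ((543.7498779296875, 292.1023254394531), 18.38888931274414)
arm 3994 ((516.5078125, 282.9490051269531), (139.59739685058594, 37.0412483215332), 18.495925903320312)
cap 712 ((468.1023864746094, 266.84088134765625), 9.974898338317871) 0.09489414022464904
top clamp_post [(array([0.5144, 0.0613, 0.0985]), 0.39)]
top knob_grip []
scene clamp_post [(array([0.5302, 0.2932, 0.0896]), 0.67)]
scene knob_grip [(array([0.53  , 0.2954, 0.0932]), 0.75)]
post top []
```

```bash
python3 -c "
import cv2
a=cv2.imread('pics/t1.png')[180:280,130:260];b=cv2.imread('pics/s1.png')[220:340,200:360]
import numpy as np
cv2.imwrite('pics/c5.png',np.hstack([cv2.resize(a,(390,300),interpolation=2),cv2.resize(b,(400,300),interpolation=2)]))"
```

```text
(no output)
```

View pics/c5.png

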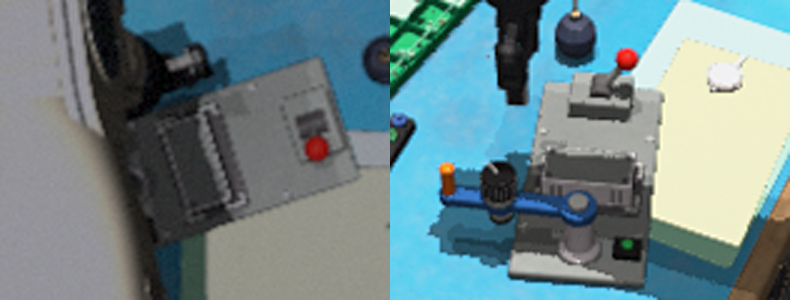

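Emit:
apply_moves(plan=[[0.8,10,30,0,0,0,-0.03],[0.8,20,60,0,0,0,-0.03],[0.8,30,90,0,0,0,-0.03],[0.8,33,96,0,0,0,-0.03],[0.8,33,96,0,0,0,-0.03]])

```text
time: 10.42
tool_pos: [0.5892, 0.3098, 0.1748]
tcp_rot: [-0.256, 1.556, 0.256]
force: [0.3, 0.2, -0.2]
width: 0.804
```

Run:
```python
from h import *
to([.5933,.3087,.097],1.894)
save('wrist','w8'); print([ (r['at'],r['p']) for r in env.recognise('wrist','clamp_post')]); to([.5933,.3087,.097],1.894)
```

```text
shift [  4.1  -1.1 -77.8] rz -0.003 alt 3.138 yaw 1.897 j [0.36 0.48 0.21 1.31 0.   0.03] xax [-0.  0. -1.]
[([0.527, 0.2839, 0.0881], 0.61)]
shift [  4.5   0.9 -78.2] rz -0.002 alt 3.14 yaw 1.896 j [ 0.36  0.47  0.21  1.31 -0.    0.03] xax [-0.001 -0.    -1.   ]
```

View pics/w8.png

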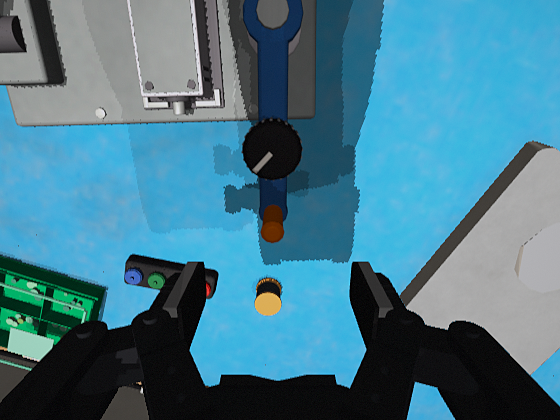

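Emit:
apply_moves(plan=[[0.8,4,0,-20,0,0,0],[0.8,4,0,-45,0,0,0],[0.8,4,0,-65,0,0,0],[0.8,4,0,-75,0,0,0],[0.8,4,0,-75,0,0,0]], squeeze=25)

```text
time: 10.93
tool_pos: [0.592, 0.3065, 0.0984]
tcp_rot: [-0.254, 1.56, 0.253]
force: [-0.2, 0.4, 0.1]
width: 0.799
```

Emit:
apply_moves(plan=[[0.5,0,0,0,0,0,0],[0.3,0,0,0,0,0,0],[0.1,0,0,0,0,0,0],[0.08,0,0,0,0,0,0],[0.08,0,0,0,0,0,0]])

```text
time: 11.35
tool_pos: [0.5938, 0.3082, 0.1014]
tcp_rot: [-0.254, 1.554, 0.255]
force: [-1.5, -1.7, 3.5]
width: 0.151
```

Run:
```python
from h import *
s=env.read_state(); print(s['width'],s['force'])
to([.5933,.3087,.097],1.894)
save('wrist','w9')
```

```text
0.15068510268470903 [-1.47377345 -1.67750849  3.47274568]
shift [-0.5  0.5 -4.4] rz -0.001 alt 3.141 yaw 1.895 j [ 0.35  0.52  0.09  1.14 -0.    0.03] xax [ 0.002  0.    -1.   ]
```

View pics/w9.png

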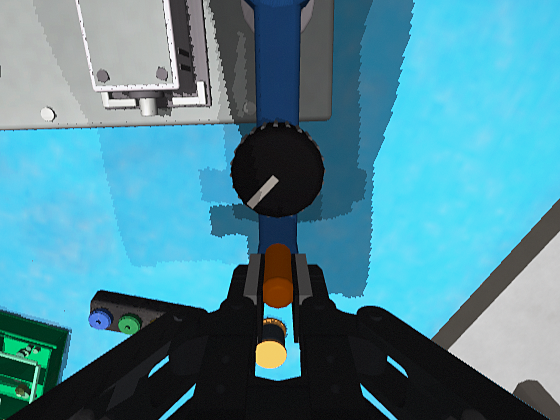

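Run:
```python
import numpy as np
a0=.323; f=lambda a:132*np.array([np.cos(a),np.sin(a)])
for c0 in [0,.5,1.0]:
    for k in range(1,6):
        a=a0-c0-.1*k; print((f(a)-f(a0-c0)).round(1),-.1*k)
print((f(a0-1.541)-f(a0-1.5)).round(1),(f(a0-1.56)-f(a0-1.5)).round(1))
```

```text
[  3.6 -12.7] -0.1
[  5.8 -25.7] -0.2
[  6.8 -38.9] -0.30000000000000004
[  6.4 -52.1] -0.4
[  4.8 -65.1] -0.5
[ -3.  -12.9] -0.1
[ -7.2 -25.4] -0.2
[-12.7 -37.4] -0.30000000000000004
[-19.3 -48.8] -0.4
[-27.  -59.5] -0.5
[-8.8 -9.9] -0.1
[-18.5 -18.8] -0.2
[-29.  -26.7] -0.30000000000000004
[-40.3 -33.5] -0.4
[-52.2 -39.2] -0.5
[-5. -2.] [-7.4 -2.8]
```

Emit:
apply_moves(plan=[[0.08,3.6,-12.7,0,0,0,-0.1],[0.08,5.8,-25.7,0,0,0,-0.2],[0.08,6.8,-38.9,0,0,0,-0.3],[0.08,6.4,-52.1,0,0,0,-0.4],[0.08,4.8,-65.1,0,0,0,-0.5]])

```text
time: 11.82
tool_pos: [0.5989, 0.243, 0.1013]
tcp_rot: [0.143, 1.564, -0.14]
force: [-0.7, 1.8, 5.5]
width: 0.149
```

Emit:
apply_moves(plan=[[0.08,-3,-12.9,0,0,0,-0.1],[0.08,-7.2,-25.4,0,0,0,-0.2],[0.08,-12.7,-37.4,0,0,0,-0.3],[0.08,-19.3,-48.8,0,0,0,-0.4],[0.08,-27,-59.5,0,0,0,-0.5]])

```text
time: 12.23
tool_pos: [0.5723, 0.183, 0.1014]
tcp_rot: [0.534, 1.501, -0.531]
force: [1.3, 0.2, 4.8]
width: 0.151
```

Emit:
apply_moves(plan=[[0.08,-8.8,-9.9,0,0,0,-0.1],[0.08,-18.5,-18.8,0,0,0,-0.2],[0.08,-29,-26.7,0,0,0,-0.3],[0.08,-40.3,-33.5,0,0,0,-0.4],[0.08,-52.2,-39.2,0,0,0,-0.5]])

```text
time: 12.65
tool_pos: [0.5202, 0.143, 0.1014]
tcp_rot: [0.918, 1.364, -0.917]
force: [3.3, -4.3, 3.9]
width: 0.148
```

Emit:
apply_moves(plan=[[0.08,-5,-2,0,0,0,-0.04],[0.08,-7,-2.6,0,0,0,-0.06],[0.08,-7,-2.6,0,0,0,-0.06],[0.08,-7,-2.6,0,0,0,-0.06]])

```text
time: 12.98
tool_pos: [0.5134, 0.1404, 0.1014]
tcp_rot: [0.959, 1.344, -0.959]
force: [3.0, -7.7, 4.6]
width: 0.15
```

Run:
```python
from h import *
tp=cur()[0]; s=env.read_state(); print(tp,s['force'],s['width'],np.arctan2(tp[1]-.2668,tp[0]-.4681)+1.218,np.hypot(tp[1]-.2668,tp[0]-.4681))
save('wrist','w10');
```

```text
[0.51339144 0.14038298 0.10136693] [ 3.03995512 -7.65754651  4.61068965] 0.15040385324796565 -0.008773000760921468 0.13428543524183034
```

View pics/w10.png

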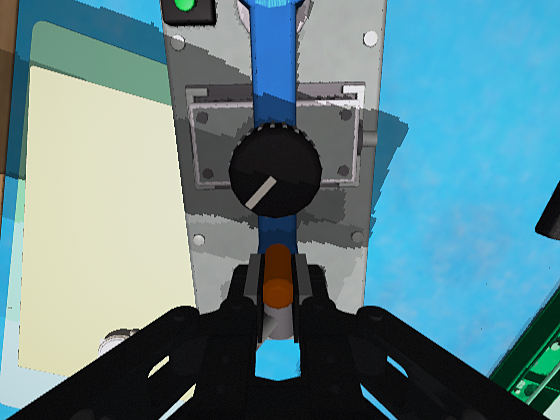

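Emit:
apply_moves(plan=[[0.3,0,0,0,0,0,0],[0.45,0,0,0,0,0,0],[0.45,0,0,0,0,0,0],[0.45,0,0,20,0,0,0],[0.45,0,0,50,0,0,0]])

```text
time: 13.45
tool_pos: [0.5102, 0.1417, 0.1484]
tcp_rot: [0.956, 1.354, -0.962]
force: [0.6, 0.1, 0.4]
width: 0.45
```

Emit:
apply_moves(plan=[[0.6,0,0,30,0,0,0],[0.6,0,0,40,0,0,0],[0.6,0,0,40,0,0,0]])

```text
time: 13.7
tool_pos: [0.5131, 0.1421, 0.1929]
tcp_rot: [0.961, 1.346, -0.956]
force: [-0.7, 0.5, -0.5]
width: 0.598
```

```bash
python3 - <<'E'
from h import *
T=K('wrist')[3]; 
im,d=save('wrist','w11'); v,u=np.mgrid[0:420,0:560]
P=back('wrist',u.astype(float),v.astype(float),d.astype(float),T)
X,Y,Z=P[...,0],P[...,1],P[...,2]
m=(Z>.122)&(Z<.128)&(abs(X-.495)<.03)&(abs(Y-.192)<.03)
print('knob',m.sum(),cv2.minEnclosingCircle(P[m][:,:2].astype(np.float32)*1000))
m=(Z>.093)&(Z<.11)&(X>.43)&(X<.5)&(Y>.25)&(Y<.29); print('cap',m.sum(),cv2.minEnclosingCircle(P[m][:,:2].astype(np.float32)*1000))
to([.4957,.192,.097],1.2); print(env.read_state()['time'],env.read_state()['torque'],cur()[0])
save('scene','s2')
E
python3 -c "
import cv2
b=cv2.imread('pics/s2.png')[220:340,200:360]
cv2.imwrite('pics/c6.png',cv2.resize(b,(800,600),interpolation=2))"
```

```text
knob 2338 ((495.8407287597656, 192.71678161621094), 17.805402755737305)
cap 748 ((468.2626037597656, 267.0985107421875), 9.862664222717285)
shift [-16.6  50.  -94. ] rz 0.865 alt -2.277 yaw 0.335 j [ 0.11  0.24 -0.11  1.22  0.    1.35] xax [ 0.002  0.    -1.   ]
13.75 [ 0.01228992  0.00256979 -0.04626184] [0.51232874 0.14195746 0.1909871 ]
```

View pics/w11.png

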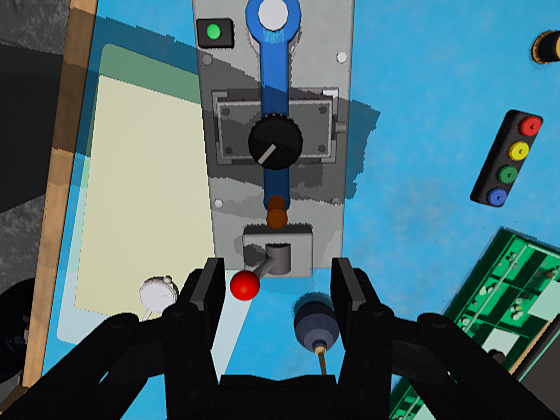

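View pics/c6.png

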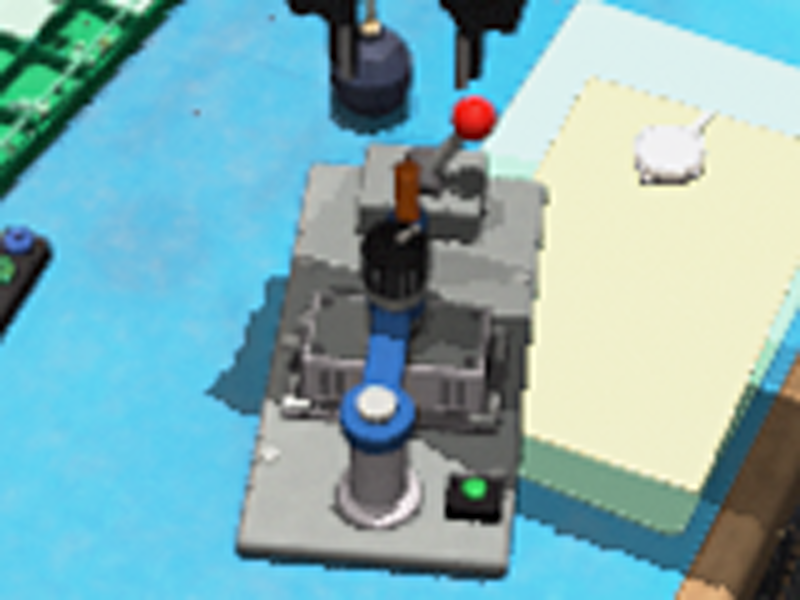

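Emit:
apply_moves(plan=[[0.6,-4,10,0,0,0,0.12],[0.6,-8,20,0,0,0,0.24],[0.6,-12,30,0,0,0,0.36],[0.6,-15,40,0,0,0,0.48],[0.6,-16.5,50.7,0,0,0,0.6]])

```text
time: 14.22
tool_pos: [0.4943, 0.1927, 0.1885]
tcp_rot: [0.492, 1.517, -0.495]
force: [-0.4, 0.8, -0.4]
width: 0.6
```

Emit:
apply_moves(plan=[[0.6,0,0,0,0,0,0.12],[0.6,0,0,0,0,0,0.24],[0.6,0,0,0,0,0,0.36],[0.6,0,0,0,0,0,0.48],[0.6,0,0,0,0,0,0.6]])

```text
time: 14.63
tool_pos: [0.4946, 0.1924, 0.1883]
tcp_rot: [0.023, 1.574, -0.024]
force: [0.5, -0.5, -0.3]
width: 0.599
```

Emit:
apply_moves(plan=[[0.6,0,0,0,0,0,0.12],[0.6,0,0,0,0,0,0.24],[0.6,0,0,0,0,0,0.36],[0.6,0,0,0,0,0,0.48],[0.6,0,0,0,0,0,0.6]])

```text
time: 15.05
tool_pos: [0.4946, 0.1923, 0.1883]
tcp_rot: [-0.447, 1.527, 0.447]
force: [0.2, 0.4, 0.2]
width: 0.6
```

Emit:
apply_moves(plan=[[0.6,0,0,0,0,0,0.12],[0.6,0,0,0,0,0,0.24],[0.6,0,0,-5,0,0,0.36],[0.6,0,0,-15,0,0,0.48],[0.6,0,0,-30,0,0,0.6]])

```text
time: 15.47
tool_pos: [0.4951, 0.1924, 0.159]
tcp_rot: [-0.909, 1.373, 0.91]
force: [0.1, -0.7, -0.3]
width: 0.602
```

Emit:
apply_moves(plan=[[0.6,0,0,0,0,0,0.12],[0.6,0,0,0,0,0,0.24],[0.6,0,0,0,0,0,0.24],[0.6,0,0,0,0,0,0.24],[0.6,0,0,0,0,0,0.24]])

```text
time: 15.88
tool_pos: [0.4951, 0.1924, 0.1595]
tcp_rot: [-1.082, 1.286, 1.083]
force: [-0.5, 0.6, 0.3]
width: 0.601
```

Run:
```python
from h import *
T=K('wrist')[3]
im,d=save('wrist','w12'); v,u=np.mgrid[0:420,0:560]
P=back('wrist',u.astype(float),v.astype(float),d.astype(float),T)
X,Y,Z=P[...,0],P[...,1],P[...,2]
m=(Z>.122)&(Z<.128)&(abs(X-.495)<.03)&(abs(Y-.192)<.03); 
print('knob',m.sum(),cv2.minEnclosingCircle(P[m][:,:2].astype(np.float32)*1000),np.median(Z[m]))
to([.4958,.1927,.097],2.98); print(env.read_state()['time'],env.read_state()['torque'],cur()[0],cur()[2])
```

```text
knob 2512 ((495.7386169433594, 191.84739685058594), 18.15528678894043) 0.12477872636818788
shift [  0.6   0.3 -62.8] rz 0.008 alt -3.133 yaw 2.972 j [ 0.21  0.26 -0.16  1.15  0.   -1.19] xax [-0.001 -0.    -1.   ]
15.9333 [ 0.00486636 -0.00413333  0.0257732 ] [0.49522821 0.19237632 0.15977877] 2.97173744395091
```

View pics/w12.png

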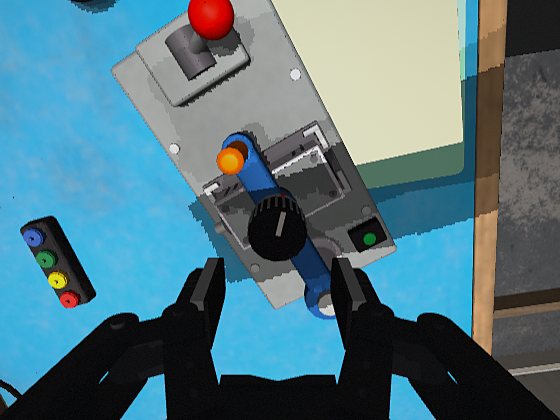

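Emit:
apply_moves(plan=[[0.6,0.5,0,-20,0,0,0],[0.6,0.5,0,-42,0,0,0],[0.6,0.5,0,-55,0,0,0],[0.6,0.5,0,-62,0,0,0],[0.6,0.5,0,-62,0,0,0]], squeeze=30)

```text
time: 16.35
tool_pos: [0.4952, 0.1922, 0.0969]
tcp_rot: [-1.084, 1.286, 1.086]
force: [-0.2, 0.4, 0.0]
width: 0.602
```

Emit:
apply_moves(plan=[[0.5,0,0,0,0,0,0],[0.35,0,0,0,0,0,0],[0.3,0,0,0,0,0,0],[0.3,0,0,0,0,0,0],[0.3,0,0,0,0,0,0]])

```text
time: 16.77
tool_pos: [0.4964, 0.1926, 0.0992]
tcp_rot: [-1.086, 1.282, 1.085]
force: [-1.3, 1.3, 6.0]
width: 0.413
```

Run:
```python
from h import *
s=env.read_state(); print(s['width'],s['force'],s['torque'],s['tool_pos'],cur()[2])
save('wrist','w13')
```

```text
0.4129543551353727 [-1.32357867  1.31645367  5.98673366] [ 0.24414755  0.25629385 -0.00891895] [0.49640596 0.19261714 0.09916714] 2.9749383343752944
```

View pics/w13.png

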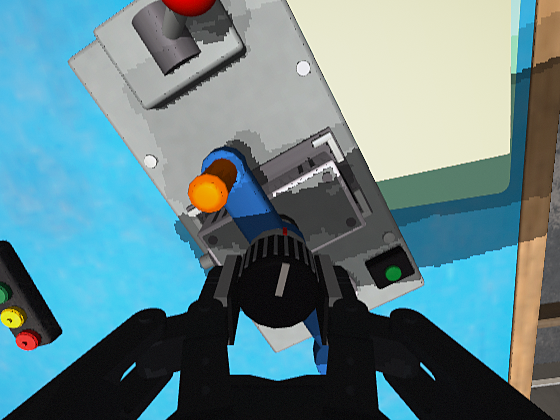

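Emit:
apply_moves(plan=[[0.3,0,0,0,0,0,-0.1],[0.3,0,0,0,0,0,-0.2],[0.3,0,0,0,0,0,-0.3],[0.3,0,0,0,0,0,-0.4],[0.3,0,0,0,0,0,-0.4]])

```text
time: 17.23
tool_pos: [0.497, 0.1924, 0.0992]
tcp_rot: [-0.78, 1.424, 0.778]
force: [2.3, -0.6, 5.5]
width: 0.408
```

```bash
cat > sl.py <<'E'
from h import *
import sys
s=env.read_state(); print('w',s['width'].round(3),s['force'].round(1),s['torque'].round(3),s['tool_pos'].round(4),'yaw',round(cur()[2],3),s['time'])
im,d=save('wrist',sys.argv[1]); a=im.astype(int)
R,G,B=a[...,0],a[...,1],a[...,2]; m=(R>70)&(G<45)&(B<45); m[:190]=0; m[290:]=0; m[:,:220]=0;m[:,345:]=0
v,u=np.nonzero(m); print('red',m.sum(),(u.mean(),v.mean()) if m.any() else None)
cv2.imwrite('pics/%sc.png'%sys.argv[1],cv2.resize(im[180:340,180:380],None,fx=4,fy=3.75,interpolation=cv2.INTER_CUBIC)[:,:,::-1])
E
python3 sl.py k1
```

```text
Traceback (most recent call last):
  File "sl.py", line 3, in <module>
    s=env.read_state(); print('w',s['width'].round(3),s['force'].round(1),s['torque'].round(3),s['tool_pos'].round(4),'yaw',round(cur()[2],3),s['time'])
                                  ^^^^^^^^^^^^^^^^
AttributeError: 'float' object has no attribute 'round'
```

```bash
sed -i "s/s\['width'\].round(3),s\['force'\].round(1),s\['torque'\].round(3),s\['tool_pos'\].round(4)/np.round(s['width'],3),np.round(s['force'],1),np.round(s['torque'],3),np.round(s['tool_pos'],4)/" sl.py; python3 sl.py k1
```

```text
w 0.408 [ 2.3 -0.6  5.5] [-0.036 -0.411 -0.016] [0.497  0.1924 0.0992] yaw 2.57 17.2333
red 31 (np.float64(284.51612903225805), np.float64(231.1290322580645))
```

View pics/k1c.png

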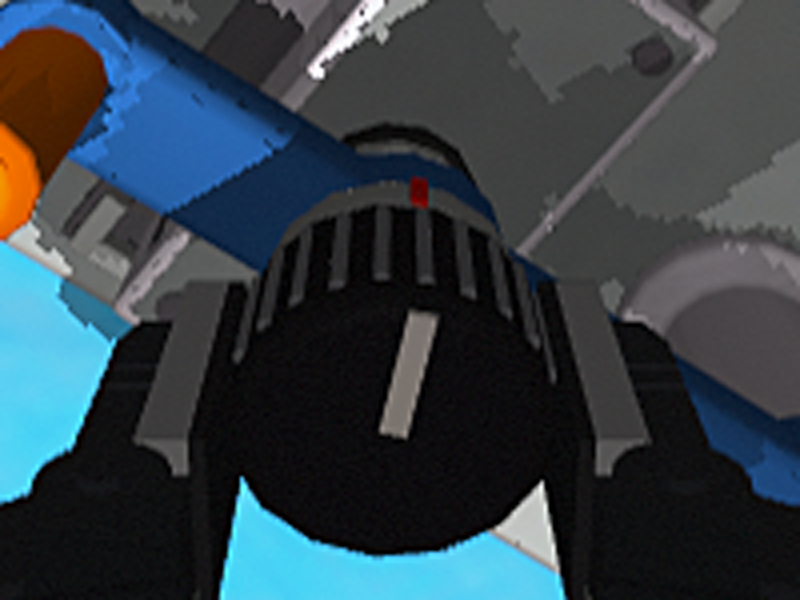

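Emit:
apply_moves(plan=[[0.3,0,0,0,0,0,-0.1],[0.3,0,0,0,0,0,-0.2],[0.3,0,0,0,0,0,-0.3],[0.3,0,0,0,0,0,-0.4],[0.3,0,0,0,0,0,-0.4]])

```text
time: 17.7
tool_pos: [0.4974, 0.1918, 0.0992]
tcp_rot: [-0.472, 1.516, 0.469]
force: [3.3, -3.4, 4.0]
width: 0.405
```

```bash
python3 sl.py k2
```

```text
w 0.405 [ 3.3 -3.4  4. ] [-0.716 -0.711 -0.055] [0.4974 0.1918 0.0992] yaw 2.172 17.7
red 31 (np.float64(284.3225806451613), np.float64(231.51612903225808))
```

Emit:
apply_moves(plan=[[0.3,0,0,0,0,0,-0.1],[0.3,0,0,0,0,0,-0.2],[0.3,0,0,0,0,0,-0.3],[0.3,0,0,0,0,0,-0.3]])

```text
time: 18.08
tool_pos: [0.4975, 0.1914, 0.0992]
tcp_rot: [-0.238, 1.555, 0.234]
force: [5.1, -5.5, 5.3]
width: 0.41
```

```bash
python3 sl.py k3
```

```text
w 0.41 [ 5.1 -5.5  5.3] [-1.24  -0.926 -0.085] [0.4975 0.1914 0.0992] yaw 1.871 18.0833
red 32 (np.float64(284.25), np.float64(231.5))
```

Emit:
apply_moves(plan=[[0.3,0.4,-0.4,0,0,0,-0.1],[0.3,0.7,-0.7,0,0,0,-0.2],[0.3,0.7,-0.7,0,0,0,-0.3],[0.3,0.7,-0.7,0,0,0,-0.3]])

```text
time: 18.47
tool_pos: [0.4977, 0.1908, 0.0992]
tcp_rot: [-0.002, 1.568, -0.001]
force: [1.4, -4.9, 8.0]
width: 0.406
```

```bash
python3 sl.py k4
```

```text
w 0.406 [ 1.4 -4.9  8. ] [-1.108 -0.302  0.065] [0.4977 0.1908 0.0992] yaw 1.572 18.4667
red 29 (np.float64(278.9655172413793), np.float64(230.75862068965517))
```

Emit:
apply_moves(plan=[[0.3,0,0,0,0,0,-0.1],[0.3,0,0,0,0,0,-0.2],[0.3,0,0,0,0,0,-0.3],[0.3,0,0,0,0,0,-0.3]])

```text
time: 18.85
tool_pos: [0.4976, 0.1903, 0.0992]
tcp_rot: [0.233, 1.555, -0.237]
force: [0.7, -8.3, 7.5]
width: 0.411
```

```bash
python3 sl.py k5
```

```text
w 0.411 [ 0.7 -8.3  7.5] [-1.724 -0.219  0.033] [0.4976 0.1903 0.0992] yaw 1.271 18.85
red 30 (np.float64(268.6), np.float64(231.5))
```

Emit:
apply_moves(plan=[[0.3,0,-0.5,0,0,0,-0.1],[0.3,0,-1,0,0,0,-0.2],[0.3,0,-1,0,0,0,-0.3],[0.3,0,-1,0,0,0,-0.3]])

```text
time: 19.23
tool_pos: [0.4974, 0.1897, 0.0992]
tcp_rot: [0.468, 1.517, -0.47]
force: [0.6, -5.4, 9.1]
width: 0.407
```

```bash
python3 sl.py k6
```

```text
w 0.407 [ 0.6 -5.4  9.1] [-1.134 -0.041  0.062] [0.4974 0.1897 0.0992] yaw 0.971 19.2333
red 26 (np.float64(259.7307692307692), np.float64(235.15384615384616))
```

View pics/k6c.png

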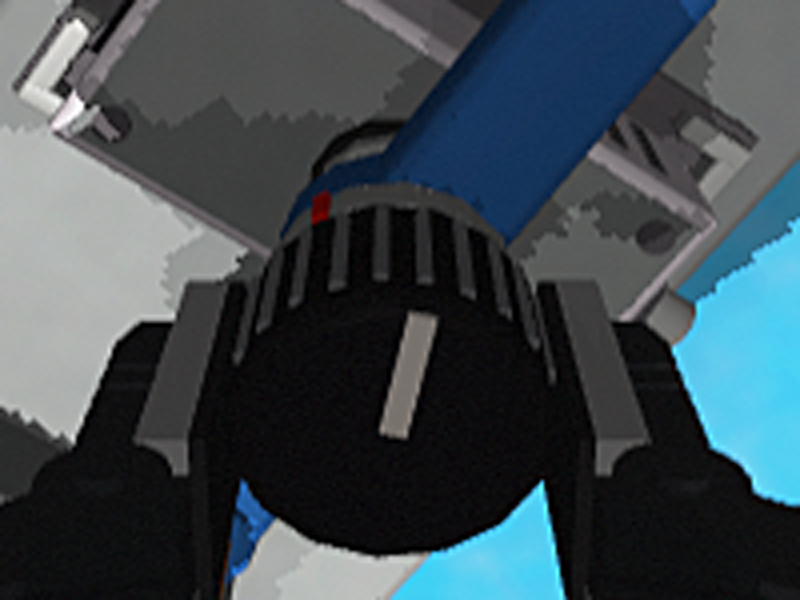

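Emit:
apply_moves(plan=[[0.3,0,-0.3,0,0,0,-0.1],[0.3,0,-0.5,0,0,0,-0.2],[0.3,0,-0.5,0,0,0,-0.25],[0.3,0,-0.5,0,0,0,-0.25]])

```text
time: 19.62
tool_pos: [0.4971, 0.1893, 0.0992]
tcp_rot: [0.66, 1.466, -0.662]
force: [-2.3, -6.0, 9.1]
width: 0.408
```

```bash
python3 sl.py k7
python3 - <<'E'
from h import *
c,s=np.cos(.3534),np.sin(.3534); tp=cur()[0]
print(env.read_state()['joints'])
E
```

```text
w 0.408 [-2.3 -6.   9.1] [-1.063  0.19   0.059] [0.4971 0.1893 0.0992] yaw 0.724 19.6167
red 26 (np.float64(253.23076923076923), np.float64(239.73076923076923))
[ 0.20721728  0.30146267 -0.26827747  0.99978158 -0.00194267  1.05102568]
```

View pics/k7c.png

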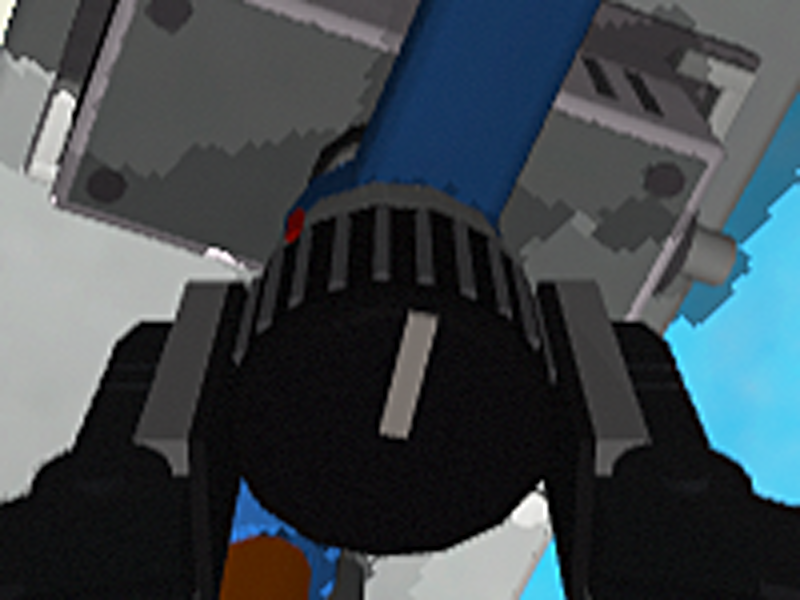

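Emit:
apply_moves(plan=[[0.5,0,0,0,0,0,0],[0.6,0,0,0,0,0,0],[0.6,0,1,0,0,0,0],[0.6,-0.5,2,5,0,0,0],[0.6,-0.5,2,20,0,0,0]])

```text
time: 20.08
tool_pos: [0.4949, 0.1922, 0.1169]
tcp_rot: [0.658, 1.471, -0.662]
force: [0.2, -0.8, -0.3]
width: 0.6
```

Emit:
apply_moves(plan=[[0.6,0,0,30,0,0,0],[0.6,0,0,60,0,0,0],[0.6,0,0,75,0,0,0],[0.6,0,0,75,0,0,0]])

```text
time: 20.42
tool_pos: [0.4975, 0.1927, 0.1971]
tcp_rot: [0.662, 1.464, -0.657]
force: [0.3, 0.7, -0.4]
width: 0.6
```

```bash
python3 look.py w14
python3 - <<'E'
from h import *
z=np.load('w14.npz'); P=z['P']; X,Y,Z=P[...,0],P[...,1],P[...,2]
m=(Z>.122)&(Z<.128)&(abs(X-.495)<.03)&(abs(Y-.192)<.03)
k=cv2.minEnclosingCircle(P[m][:,:2].astype(np.float32)*1000); print('knob',k)
m=(Z>.093)&(Z<.11)&(X>.43)&(X<.5)&(Y>.25)&(Y<.29); print('cap',m.sum())
print('arm ang',np.arctan2(k[0][1]-267,k[0][0]-468.2)+1.218)
im=z['im'].astype(int); m=(im[...,0]>130)&(im[...,1]<70)&(im[...,2]<70)&(Z>.06); print('ball',m.sum(),np.median(P[m],0), P[m].min(0),P[m].max(0))
save('scene','s3'); print([ (r['at'],r['p']) for r in env.recognise('scene','start_tip')])
E
python3 -c "
import cv2
b=cv2.imread('pics/s3.png')[220:340,200:360]
cv2.imwrite('pics/c7.png',cv2.resize(b,(800,600),interpolation=2))"
```

```text
L ((0.8490791320800781, 0.8712692260742188), (113.09568786621094, 66.28047943115234), 0.07061825692653656) 561
unit ((1.8720703125, 2.248117446899414), (99.48636627197266, 48.81210708618164), 0.3406335115432739) 3611 [0.0534917  0.05526231 0.05653742]
plane [ 0.00031567 -0.0129482   0.05520444]
[0.49745463 0.19272066 0.19712429] 0.7259888152119403 20.4167 [ 0.21  0.24 -0.09  1.23  0.    1.06]
knob ((496.2317199707031, 192.90696716308594), 17.784109115600586)
cap 602
arm ang 0.008891808957754765
ball 10 [0.51020492 0.14899111 0.12407007] [0.44260424 0.13704279 0.12250972] [0.51492828 0.25593788 0.34038123]
[([0.5123, 0.0708, 0.0985], 0.48)]
```

View pics/w14.png

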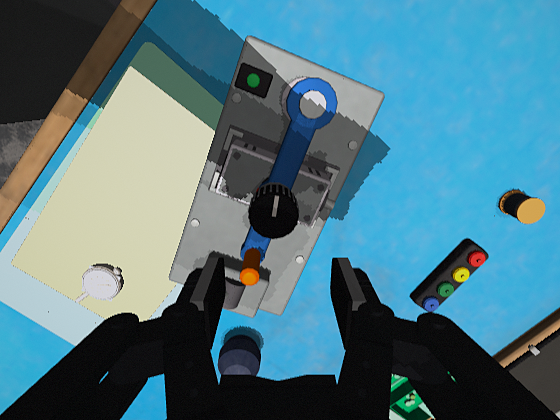

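View pics/c7.png

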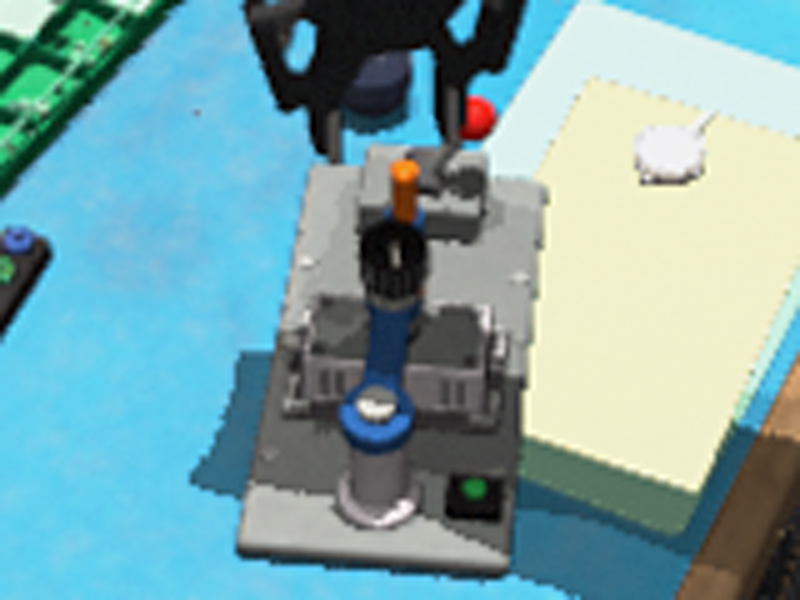

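Emit:
apply_moves(plan=[[0.3,-4,-28,0,0,0,0.12],[0.1,-8,-56,0,0,0,0.24],[0,-12,-84,0,0,0,0.36],[0,-16,-112,0,0,0,0.48],[0,-22,-141,0,0,0,0.6]])

```text
time: 20.98
tool_pos: [0.4733, 0.0502, 0.1919]
tcp_rot: [0.188, 1.565, -0.188]
force: [0.4, -0.1, 0.2]
width: -0.004
```

Emit:
apply_moves(plan=[[0,0,0,0,0,0,0.12],[0,0,0,0,0,0,0.24],[0,0,0,0,0,0,0.36],[0,0,0,0,0,0,0.48],[0,0,0,0,0,0,0.6]])

```text
time: 21.4
tool_pos: [0.4734, 0.0511, 0.1919]
tcp_rot: [-0.282, 1.555, 0.283]
force: [0.6, 0.3, -0.1]
width: 0.001
```

Emit:
apply_moves(plan=[[0,0,0,0,0,0,0],[0,0,0,0,0,0,0]])

```text
time: 21.57
tool_pos: [0.4737, 0.0513, 0.1923]
tcp_rot: [-0.275, 1.555, 0.276]
force: [-0.2, -0.4, 0.3]
width: 0.001
```

Run:
```python
from h import *
T=K('wrist')[3]; im,d=save('wrist','w15'); v,u=np.mgrid[0:420,0:560]
P=back('wrist',u.astype(float),v.astype(float),d.astype(float),T)
to([.4752,.0513,.085],1.924); print(cur()[0],env.read_state()['time'])
c,s=np.cos(.3534),np.sin(.3534)
a=(P[...,0]-.4957)*c+(P[...,1]-.1921)*s; b=-(P[...,0]-.4957)*s+(P[...,1]-.1921)*c
i=im.astype(int); m=(i[...,0]>100)&(i[...,1]<60)&(i[...,2]<60)
print(m.sum(), [np.percentile(q[m],[2,50,98]).round(4) for q in (a,b,P[...,2])])
```

```text
shift [ 1.400e+00  1.000e-01 -1.075e+02] rz 0.003 alt -3.138 yaw 1.921 j [-0.07  0.15 -0.22  1.2   0.   -0.42] xax [-0.001  0.    -1.   ]
[0.47377379 0.05124237 0.19251745] 21.6167
312 [array([-0.0404, -0.0347, -0.0011]), array([-0.1347, -0.1244, -0.0541]), array([0.098 , 0.1015, 0.1253])]
```

View pics/w15.png

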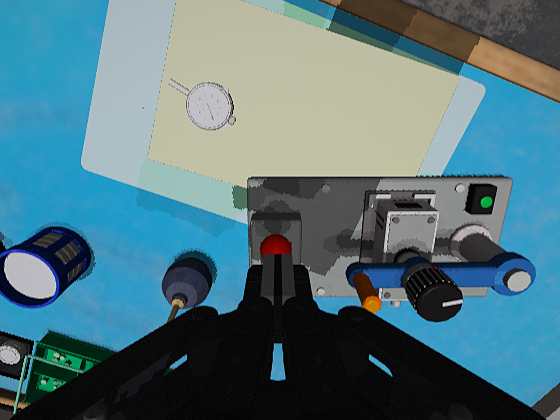

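Emit:
apply_moves(plan=[[0,0,0,-30,0,0,0],[0,0,0,-60,0,0,0],[0,0,0,-90,0,0,0],[0,0,0,-106,0,0,0],[0,0,0,-106,0,0,0]])

```text
time: 22.03
tool_pos: [0.4718, 0.0514, 0.0839]
tcp_rot: [-0.274, 1.559, 0.277]
force: [0.3, -0.6, 0.5]
width: 0.003
```

Emit:
apply_moves(plan=[[0,9,3.5,0,0,0,0],[0,19,7,0,0,0,0],[0,28,10.5,0,0,0,0],[0,38,14,0,0,0,0],[0,47,17.5,0,0,0,0]])

```text
time: 22.45
tool_pos: [0.5231, 0.0692, 0.0881]
tcp_rot: [-0.278, 1.551, 0.277]
force: [-1.7, -1.4, 1.2]
width: -0.003
```

Emit:
apply_moves(plan=[[0,6,2,0,0,0,0],[0,12,4.5,0,0,0,0],[0,17,6,0,0,0,0],[0,20,7.3,0,0,0,0],[0,20,7.3,0,0,0,0]])

```text
time: 22.87
tool_pos: [0.5416, 0.0762, 0.0871]
tcp_rot: [-0.278, 1.553, 0.278]
force: [-0.3, 0.1, 0.2]
width: -0.002
```

```bash
cat > lev.py <<'E'
from h import *
import sys
T=K('wrist')[3]; im,d=save('wrist',sys.argv[1]); v,u=np.mgrid[0:420,0:560]
P=back('wrist',u.astype(float),v.astype(float),d.astype(float),T)
c,s=np.cos(.3534),np.sin(.3534)
f=lambda P:((P[...,0]-.4957)*c+(P[...,1]-.1921)*s, -(P[...,0]-.4957)*s+(P[...,1]-.1921)*c)
a,b=f(P); print('tcp',f(cur()[0]),cur()[0],env.read_state()['force'],env.read_state()['time'])
i=im.astype(int); m=(i[...,0]>100)&(i[...,1]<60)&(i[...,2]<60)
print(m.sum(), [np.percentile(q[m],[2,50,98]).round(4) for q in (a,b,P[...,2])] if m.any() else '')
E
python3 lev.py w16
```

```text
tcp (np.float64(0.00268253426610799), np.float64(-0.12460570218957308)) [0.54134151 0.07612315 0.08716862] [-0.27335312  0.03119539  0.57496208] 22.9167
112 [array([-0.0063, -0.0025,  0.0077]), array([-0.0599, -0.0561, -0.0457]), array([0.123 , 0.1243, 0.1264])]
```

View pics/w16.png

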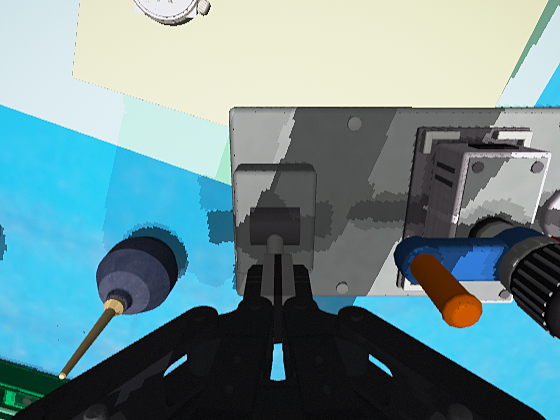

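Emit:
apply_moves(plan=[[0,3,1,0,0,0,0],[0,6,2.2,0,0,0,0],[0,8,3,0,0,0,0],[0,8,3,0,0,0,0]])

```text
time: 23.25
tool_pos: [0.5433, 0.077, 0.0869]
tcp_rot: [-0.28, 1.565, 0.275]
force: [-26.3, -12.4, 16.4]
width: -0.005
```

```bash
python3 lev.py w17
python3 - <<'E'
from h import *
save('scene','s4'); print([(r['at'],r['p']) for r in env.recognise('scene','start_tip')])
b=cv2.imread('pics/s4.png')[220:340,200:360]
cv2.imwrite('pics/c8.png',cv2.resize(b,(800,600),interpolation=2))
E
```

```text
tcp (np.float64(0.004780369998667995), np.float64(-0.12444341353613508)) [0.54325353 0.07700145 0.08684625] [-25.40237521 -12.20871104  16.20687508] 23.3
118 [array([-0.0068, -0.0019,  0.0073]), array([-0.0599, -0.056 , -0.046 ]), array([0.1232, 0.1246, 0.1271])]
[]
```

View pics/c8.png

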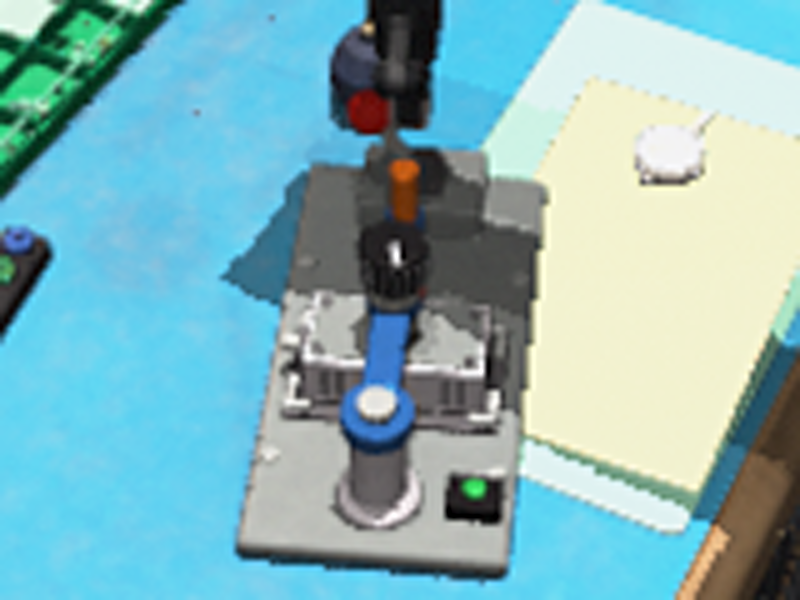

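Emit:
apply_moves(plan=[[0,-10,-3.7,0,0,0,0],[0,-30,-11,0,0,0,0],[0,-45,-16,15,0,0,0],[0,-60,-22,50,0,0,0],[0,-70,-25,90,0,0,0]])

```text
time: 23.82
tool_pos: [0.4766, 0.0537, 0.1769]
tcp_rot: [-0.277, 1.557, 0.279]
force: [0.8, 0.3, 0.8]
width: 0.007
```

Emit:
apply_moves(plan=[[0,-10,-30,30,0,0,0],[0,-20,-60,40,0,0,0],[0,-20,-80,40,0,0,0],[0,-20,-80,40,0,0,0]])

```text
time: 24.15
tool_pos: [0.4594, -0.0288, 0.2188]
tcp_rot: [-0.277, 1.55, 0.274]
force: [-0.1, 0.1, -0.3]
width: -0.006
```

```bash
python3 lev.py w18
python3 - <<'E'
from h import *
im,d=save('top','t2'); P=cloud('top',d)
for cam in ('scene','top'):
    if cam=='scene': save('scene','s5')
    print([(r['at'],r['p']) for r in env.recognise(cam,'start_tip')])
a=cv2.imread('pics/t2.png')[180:280,130:260];b=cv2.imread('pics/s5.png')[220:340,200:360]
cv2.imwrite('pics/c9.png',np.hstack([cv2.resize(a,(390,300),interpolation=2),cv2.resize(b,(400,300),interpolation=2)]))
E
```

```text
tcp (np.float64(-0.11023484990373338), np.float64(-0.1933599630174228)) [ 0.45919739 -0.02746174  0.21804403] [0.12545499 0.75547977 0.08504874] 24.2
63 [array([-0.0127,  0.0547,  0.1551]), array([-0.5589, -0.4592, -0.0104]), array([0.0064, 0.1035, 0.1248])]
[([0.5634, 0.0872, 0.1014], 0.51)]
[([0.5631, 0.0771, 0.096], 0.57)]
```

View pics/c9.png

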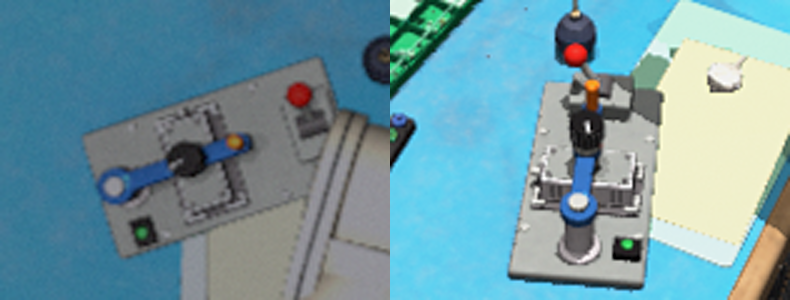

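View pics/w18.png

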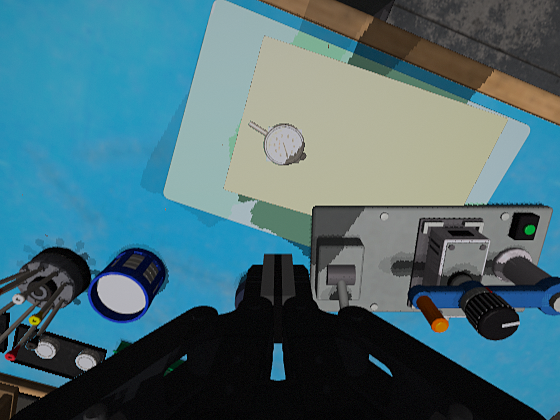

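```bash
python3 - <<'E'
from h import *
c,s=np.cos(.3534),np.sin(.3534)
for it in range(1):
  for cam in ('top','scene'):
    im,d=env.capture(cam); P=cloud(cam,d); i=im.astype(int)
    m=(i[...,0]>110)&(i[...,1]<60)&(i[...,2]<60)&(P[...,2]>.075)&(abs(P[...,0]-.56)<.04)&(abs(P[...,1]-.08)<.04)
    q=P[m]; a=(q[:,0]-.4957)*c+(q[:,1]-.1921)*s; b=-(q[:,0]-.4957)*s+(q[:,1]-.1921)*c
    print(cam,m.sum(),'a',a.min(),a.max(),'b',b.min(),b.max(),'z',q[:,2].max())
z=np.load('t0.npz'); P=np.load('P0.npy'); i=z['im'].astype(int)
m=(i[...,0]>110)&(i[...,1]<60)&(i[...,2]<60)&(P[...,2]>.075)&(abs(P[...,0]-.51)<.04)&(abs(P[...,1]-.065)<.04)
q=P[m]; a=(q[:,0]-.4957)*c+(q[:,1]-.1921)*s; print('start a',a.min(),a.max())
E
python3 look.py w19; python3 -c "
import cv2
a=cv2.imread('pics/w19.png')[200:350,380:560]; cv2.imwrite('pics/c10.png',cv2.resize(a,(720,600),interpolation=2))"
```

```text
top 41 a 0.01836755169371137 0.03753224464360265 b -0.13724347960169372 -0.11574964183987942 z 0.10864480910599084
scene 55 a 0.01365203855071128 0.036426898472708205 b -0.13749680238177014 -0.11135818384472851 z 0.10658665183173954
start a -0.0391882934749232 -0.01798788768899289
L ((0.04253387451171875, -0.0280303955078125), (113.42265319824219, 66.26998901367188), 0.05450616031885147) 588
unit ((1.283050537109375, 0.8580970764160156), (100.00738525390625, 48.67498016357422), 0.10015591233968735) 2270 [0.05164564 0.05552849 0.05711378]
plane [0.0133017  0.02398219 0.05557571]
[ 0.45910754 -0.02522581  0.2169299 ] 1.9261590657193444 24.5 [-0.24  0.11 -0.2   1.26  0.   -0.59]
```

View pics/c10.png

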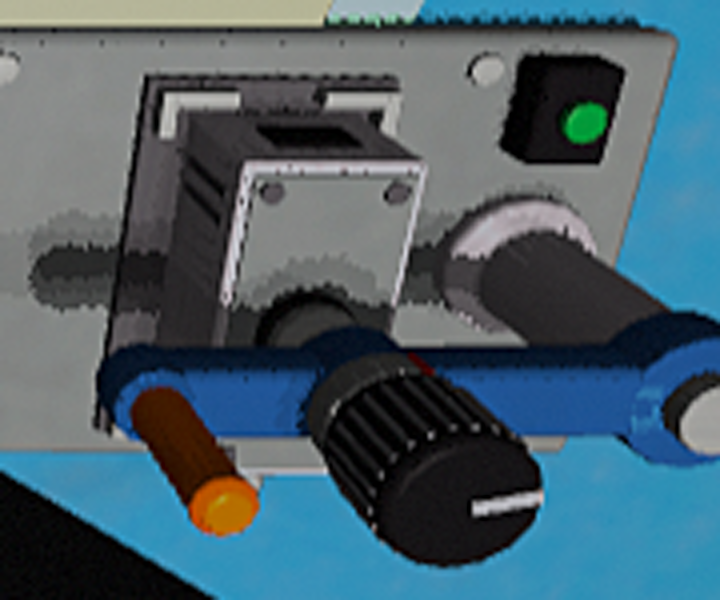

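Run:
```python
from h import *
z=np.load('w19.npz'); P=z['P']; X,Y,Z=P[...,0],P[...,1],P[...,2]
c,s=np.cos(.3534),np.sin(.3534); a=(X-.4957)*c+(Y-.1921)*s; b=-(X-.4957)*s+(Y-.1921)*c
m=(a>-.044)&(a<-.018)&(abs(b)<.019)&(abs(Z-.055)<.004)
A=np.c_[a[m],b[m],np.ones(m.sum())]; r=np.linalg.lstsq(A,Z[m],rcond=None)[0]; print(m.sum(),r, np.median(Z[m]))
print(env.read_state()['force'],env.read_state()['qvel'].round(3)); env.job_done()
```

```text
815 [-0.00655953  0.0025406   0.0555713 ] 0.05576433620061999
[ 0.75258859 -0.24708994 -0.16721165] [-0.003 -0.001  0.001 -0.001 -0.    -0.004]
the job is handed in; nothing more can be done
```

The gear unit is laid in the nest and clamped, the knob has clicked, and the start lever is fully over. I handed the job in at about 24.5 s of the 72 s limit.

**What the last checks showed**
- **Unit:** it lies flat (tilt under about 0.01 rad) and about 1 mm from the nest centre, with its top at seated height. A rough fit on the last wrist view gave about 0.027 rad of tilt. I put that down to the view being partly hidden by the arm and foot, and a fit on clean surface only gave 0.007.
- **Clamp arm:** it was at about 0.01 rad, against its stop, after I released the knob. I did not measure it again after the lever push, but the pictures show it unmoved.
- **Knob:** slip was about 1.0 rad (two clicks) while I held the knob, measured by watching the red collar mark against it. A rough look after letting go gave about 0.9, still inside 0.4 to 1.75.
- **Start lever:** I pushed it to its stop with about 28 N. The ball sits about 28 mm to the far side of its pivot, which is fully on.
- **Robot:** it stands clear of everything, with the measured force near zero.

**Not checked directly**
- **Foot force:** I could not measure it. I infer it is enough because the knob slipped against the foot.
- **Bystanders:** I did not measure their positions again; nothing touched them and none looks moved in the last pictures.

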